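# Get the hemmed-in culture plate out for counting and restore the fridge tray

## Task

The small culture plate has to be counted, but it is at the back of the white wire fridge tray, hemmed in by the capped flask, the blue-capped lab bottle and the sample pot: first clear all three of these onto the bench mat, then take the plate out and put it centrally on the round viewing disc of the colony counter. After that stand the flask, the bottle and the pot back in the tray, each just where it stood before, so that the tray can go back in the fridge as it was. Set everything down upright without dropping it, and leave the marker pen and the timer where they are.

Things in the scene. Friction and masses are not known exactly. Their poses are not given: they have to be found in the camera images.
- plate: Small round culture plate with its lid on, a flat clear disc with dark red agar, 60 mm diameter, 15 mm high, about 30 g. It starts at the back (far side) of the wire tray with a vessel on its left, on its right and in front of it, centres about 80 mm away. Origin: centre of its underside, z up.
- flask: Conical glass flask with a straight-sided plain metal cap. Base 64 mm diameter, cone narrowing to a 26 mm neck at 76 mm height; cap 36 mm diameter from 92 mm to the top at 125 mm (a 37 mm bead on its lowest 4 mm is look only). About 140 g. Starts in the wire tray. Origin: centre of its underside, z up.
- bottle: Round glass lab bottle with a ribbed blue screw cap and paper label. Body 56 mm diameter up to 64 mm height, shoulder to 38 mm diameter at 78 mm; cap 54 mm diameter from 80 mm to the top at 105 mm. About 220 g. Starts in the wire tray. Origin: centre of its underside, z up.
- pot: White plastic sample pot with a flat white screw lid and paper label. Body 50 to 54 mm diameter; lid 60 mm diameter from 64 mm to the top at 84 mm. About 120 g. Starts in the wire tray. Origin: centre of its underside, z up.
- tray: White wire tray with grey floor, fixed; 230 mm (x, front to back) by 260 mm (y), wire sides 42 mm high, 6 mm thick, floor surface 6 mm above the bench. The vessels stand left (+y) and right (-y) of the plate and in front (-x) of it; which one stands where varies. Origin: centre of its underside; x points to its back, z up.
- mat: Pale blue-grey bench mat with a thin white border line, flat and fixed, 240 mm (its x) by 220 mm (its y), 4 mm thick: the side area for the cleared vessels. A timer lies near its +y edge. Origin: centre of its underside, z up.
- counter: Colony counter, a white instrument, fixed. Flat top 70 mm above the bench, with a round pale flush viewing disc, 110 mm diameter, dark rim, its centre straight above the origin. The housing reaches 105 mm in front (-x), 145 mm behind and 100 mm to either side; a grey control hump, 95 mm above the bench, starts 93 mm behind (+x). Origin: on the bench under the disc centre, z up.
- marker: Marker pen, white with a black cap, 125 mm long, 12 mm thick, lying in the wire tray along its front side; does not roll. Bystander. Origin: middle of its underside, x along the pen.
- timer: White square laboratory timer, 52 by 52 mm, 18 mm high, lying on the mat near the mat's +y edge, its centre about 75 mm from the mat's centre line. Bystander. Origin: centre of its underside.

How it is judged:
On the way, in this order (a step that is already met when the one before it is completed fails the run):
1. the flask, the bottle and the pot all stand upright on the bench mat (x of flask in the frame of mat between -0.12 and 0.12 m and y of flask in the frame of mat between -0.11 and 0.11 m and z of flask in the frame of mat between 0 and 0.01 m and angle between each of flask, bottle, pot's own z axis and vertical below 0.1 rad and linear speed of each of flask, bottle, pot below 0.03 m/s and x of bottle in the frame of mat between -0.12 and 0.12 m and y of bottle in the frame of mat between -0.11 and 0.11 m and z of bottle in the frame of mat between 0 and 0.01 m and x of pot in the frame of mat between -0.12 and 0.12 m and y of pot in the frame of mat between -0.11 and 0.11 m and z of pot in the frame of mat between 0 and 0.01 m), for 0.2 s.
2. the culture plate lies centrally on the viewing disc, the three vessels still on the mat (all of step 1 and horizontal distance between plate and counter below 0.012 m and z of plate in the frame of counter between 0.065 and 0.075 m and angle between plate's own z axis and vertical below 0.1 rad and linear speed of plate below 0.03 m/s), for 0.2 s.
At the end, for the whole second after the job is handed in: The culture plate lies flat on the counter's viewing disc with its centre within 12 mm of the disc's centre, and the flask, the bottle and the pot stand upright in the tray, each within 15 mm of where it stood at the start; all released and at rest (horizontal distance between plate and counter below 0.012 m and z of plate in the frame of counter between 0.065 and 0.075 m and angle between each of plate, flask, bottle, pot's own z axis and vertical below 0.1 rad and linear speed of each of plate, flask, bottle, pot below 0.03 m/s and distance of each of flask, bottle, pot from where it was at the start of the episode below 0.015 m); the robot touches nothing.
It fails at once if the plate, flask, bottle or pot is tipped over (more than 35 degrees) (angle between any of flask, bottle, pot, plate's own z axis and vertical above 0.6 rad).
It fails at once if the plate, flask, bottle or pot is dropped (falls freely from more than about 2 cm) ((linear speed of flask above 0.65 m/s and contact force between flask and the fingers below 0.02 N) or (linear speed of bottle above 0.65 m/s and contact force between bottle and the fingers below 0.02 N) or (linear speed of pot above 0.65 m/s and contact force between pot and the fingers below 0.02 N) or (linear speed of plate above 0.65 m/s and contact force between plate and the fingers below 0.02 N)).
It fails at once if the marker pen or the timer is pushed more than 30 mm from its place (distance of any of marker, timer from where it was at the start of the episode above 0.03 m).
It also fails if it takes over 144 s, if anything falls off the work surface, if the arm or the gripper's body presses on something with over 40 N, if the wrist force passes 120 N, or if a joint passes its speed limit or range.

## Robot

A 6-joint arm with a two-finger parallel gripper is mounted at the origin on the work surface. World frame = base frame: x ahead of the robot, y to its left, z up, the work surface at z = 0. Lengths are in m, angles in rad, forces in N, time in s.
With the tool pointing down it reaches from about 0.3 to 0.85 m from the base axis. Payload 5.4 kg.
Tool frame: the origin (TCP) lies on the centre line of the jaws, within the pads' length; the fingertips stand ahead of it and the grasp point (between the pads) lies 8 mm behind it (env.tip_extent is the z of the fingertips in the tool frame, in m); z points along the fingers, y is the line along which they close (so a half turn about z gives the same grasp; the last joint's range is limited). The gripper opens to 85 mm and grips with 20 to 120 N. Pads are 22 mm wide; open, the fingers measure 114 mm over their backs; the gripper's body (76 mm by 85 mm) begins 54 mm behind the grasp point. The pads swing forward as they close: fully open they stand 13 mm farther back than shut.
Start: joints at [-0.21, 0.158, 1.597, -0, 1.386, -0.21], TCP at [0.575, -0, 0.242] pointing down, gripper open.
Joint ranges: [-2.91, 2.91], [-0.94, 2.29], [0.18, 2.7], [-1.29, 4.43], [0.17, 2.64], [-3, 3]. Speed limits (rad/s): [2.57, 2.57, 3.14, 3.14, 3.14, 3.14].

## Interface

Orientations are given as a 3x3 rotation matrix whose columns are the frame's x, y, z axes.
In Python, from workcell import env gives the robot as it stands.
- The arm moves only by the tool servo_tool, never from a script. Its argument "motion" is a list of rows, each an object of numbers: "dx", "dy", "dz": the shift along the tool's x, y, z each as a share of 0.15 m, from -1 to 1; "ax", "ay", "az": the turn, a rotation vector about the tool's x, y, z each as a share of 0.15 rad, from -1 to 1; "fingers": the gripper's target within -1 to 1 (fully open at 1, half-way at 0, shut at -1). In form: [{"dx": .., "dy": .., "dz": .., "ax": .., "ay": .., "az": .., "fingers": ..}, ...]. A call has 1 to 12 rows; each row shifts and turns the commanded pose from where the row before left it, along the tool's axes as they then stand; what a row does not reach is not made up. A row lasts 1/10 s, in which the tool goes at most 50 mm and 8.59 degrees, less where a joint would pass 70% of its speed; a pose out of reach is approached as far as the arm can. A call with a number of a shift or a turn outside -1 to 1 is refused whole. A call with a gripper value outside its range is refused whole. The fingers move at their own pace and stop on an object; the grip force is fixed at half the most. Time passes only in rows, so rows that do not move let the fingers close. It gives the time, the measured TCP pose, the force, the opening and the grip force at its end, in the units of the state.
- env.state(): the state, without advancing time (a new reading comes with each control period).
- env.snapshot(name): name is "scene" or "side" or "wrist"; returns (picture, depth): 400x640x3 uint8, red, green, blue; 400x640 float32, m along the optical axis (not along the pixel's ray), 0 where there is no reading.
- env.camera_info(name): a dict with "fx", "fy", "cx", "cy" (pixels), "R" (3x3) and "t" (3): a world point X has camera coordinates R X + t. Camera axes: x right, y down, z forward; pixel columns grow to the right and rows downward; lengths in m; the calibration is good to about 2 mm. A picture is of the moment at which its call begins: read the wrist's pose just before it. camera_info takes no time and is no camera call; for the wrist camera it gives the pose at the moment of the call.
- env.finish_job(): hands the job in; it is judged then, once.
The state is a dict: "time_s": time; "joint_pos": joint angles; "qd": joint speeds; "joint_torque": joint torques, N m; "eef_pos": TCP position; "tool_rot": TCP orientation; "contact_force": force on the tool from outside, world axes, zero at the start; "ft_torque": the same for the moment, N m; "opening": finger opening in m; "grip_force": force on a finger pad.
Only numpy, scipy, OpenCV 4.12 (cv2) and the standard library are available. Lean on these libraries where they do the work, as an engineer would, in place of code of your own. Each camera call takes 0.05 s, during which the arm holds its last target. There are 200 camera calls.

## Working session

There is one attempt and no reset: what is moved stays moved. The work goes in short steps, Python scripts to look and compute and a tool call to move; the robot and the scene stay as the last step left them, time stands still between calls to the robot, and variables do not carry over. Pictures are saved under pics/ and viewed, at most 14 in all, crops included, and the job is handed in when it is done.

Besides the shell and the picture viewer there is one more tool, called after "Emit:" by a JSON object that holds its "name" and its "arguments", one argument or row to a line. servo_tool: Moves the arm, as the interface text tells. Its arguments: {"type":"object","properties":{"motion":{"type":"array"}},"required":["motion"]}

```bash
mkdir -p pics; ls; python3 - <<'E'
from workcell import env
import cv2,numpy as np
s=env.state();print(s['time_s'],s['eef_pos'],s['tool_rot'],s['opening'],env.tip_extent)
for n in ("scene","side"):
    p,d=env.snapshot(n);np.savez(f'{n}.npz',p=p,d=d,**{k:v for k,v in env.camera_info(n).items()})
    cv2.imwrite(f'pics/{n}0.png',p[:,:,::-1]);i=env.camera_info(n);print(n,-np.array(i['R']).T@i['t'],i['R'])
E
```

```text
pics
0.0 [5.74414321e-01 8.19115580e-05 2.41290151e-01] [[ 3.02401603e-05  9.99998193e-01 -1.90075107e-03]
 [ 9.99999919e-01 -2.94759716e-05  4.02072368e-04]
 [ 4.02015615e-04 -1.90076307e-03 -9.99998113e-01]] 0.08522548410113089 0.011
scene [1.44186491 0.02708562 0.68307023] [[-0.0345224   0.99940099 -0.0024214 ]
 [ 0.57215849  0.01777751 -0.81995038]
 [-0.81941618 -0.02969208 -0.57242948]]
side [0.16909277 0.85659124 0.74096896] [[-0.93654536 -0.35049683  0.00589629]
 [-0.22075126  0.57662553 -0.78662054]
 [ 0.27230805 -0.73800743 -0.61740858]]
```

View pics/scene0.png

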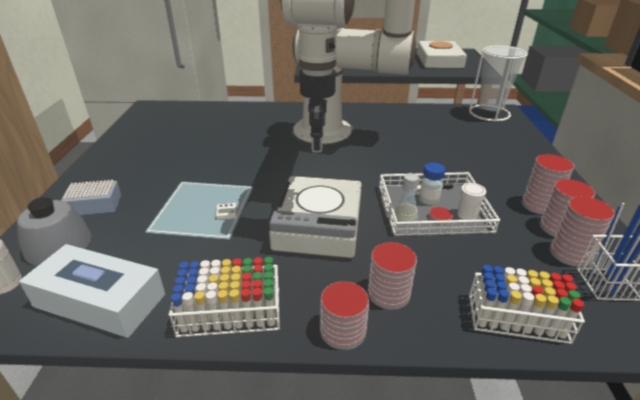

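View pics/side0.png

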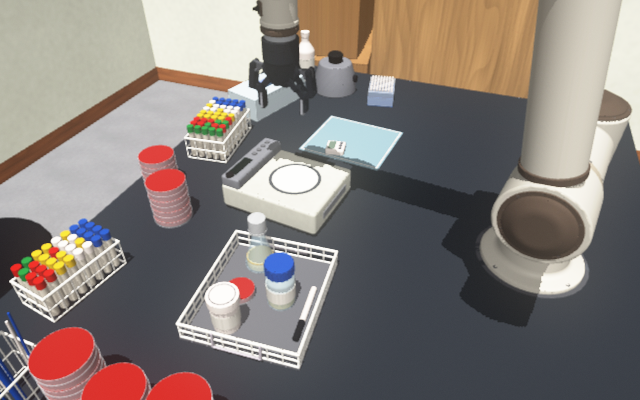

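The scene view shows the tray around (437,203), with the flask (410,190), bottle (433,180), pot (472,200) and plate (440,214). The counter disc is at (320,199), the mat at (200,209) and the timer at (227,211). In the side view the tray is around (260,290). Next I'll zoom in on both.

```bash
python3 - <<'E'
import cv2,numpy as np
a=np.load('scene.npz')['p'][155:240,370:505,::-1];b=np.load('side.npz')['p'][205:365,170:345,::-1]
a=cv2.resize(a,None,fx=3.2,fy=3.2,interpolation=cv2.INTER_CUBIC)
b=cv2.resize(b,None,fx=2,fy=2,interpolation=cv2.INTER_CUBIC)
c=np.zeros((600,800,3),np.uint8);c[:a.shape[0],:a.shape[1]]=a;c[600-b.shape[0]:,450:450+b.shape[1]]=b
cv2.imwrite('pics/crop.png',c)
E
```

```text
(no output)
```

View pics/crop.png

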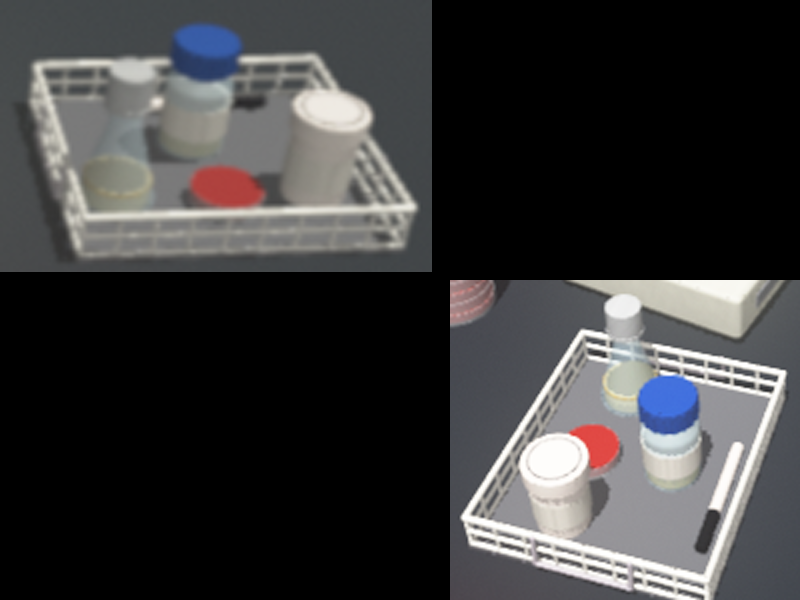

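```bash
cat > h.py <<'E'
import cv2,numpy as np
class V:
    def __init__(s,p,d,i):
        s.p,s.d=p,d;s.i=i;s.R=np.array(i['R']);s.t=np.array(i['t']);s.c=-s.R.T@s.t
        s.hsv=cv2.cvtColor(p,cv2.COLOR_RGB2HSV)
        v,u=np.mgrid[:400,:640]
        r=np.stack([(u-i['cx'])/i['fx'],(v-i['cy'])/i['fy'],np.ones_like(u)],-1)
        s.ray=r@s.R
        s.X=s.c+s.ray*d[...,None]; s.X[d<=0]=np.nan
    def plane(s,uv,z):
        uv=np.atleast_2d(uv);r=np.c_[(uv[:,0]-s.i['cx'])/s.i['fx'],(uv[:,1]-s.i['cy'])/s.i['fy'],np.ones(len(uv))]@s.R
        return (s.c+r*((z-s.c[2])/r[:,2])[:,None])[:,:2]
    def hs(s,lo,hi): return cv2.inRange(s.hsv,np.array(lo),np.array(hi))
def load(n):
    z=np.load(n+'.npz');return V(z['p'],z['d'],{k:z[k] for k in('fx','fy','cx','cy','R','t')})
def circ(P):
    A=np.c_[2*P,np.ones(len(P))];s=np.linalg.lstsq(A,(P**2).sum(1),rcond=None)[0]
    return s[:2],np.sqrt(s[2]+s[:2]@s[:2])
def take(env,n):
    i=env.camera_info(n);p,d=env.snapshot(n);return V(p,d,i)
E
python3 - <<'E'
from h import *
for n in('scene','side'):
    v=load(n);X=v.X
    print(n)
    rg=(X[...,1]>.15)&(X[...,1]<.5)&(X[...,0]>.35)&(X[...,0]<.75)
    for nm,z in(('flask',.131),('bottle',.111),('pot',.09)):
        m=rg&(abs(X[...,2]-z)<.004)
        P=X[m]; 
        k,l,st,c=cv2.connectedComponentsWithStats(m.astype(np.uint8))
        for j in range(1,k):
            if st[j,4]>20:
                Q=X[l==j];print(nm,st[j,4],c[j].round(),v.plane(c[j],z).round(4),Q.mean(0).round(4),np.ptp(Q,0).round(3))
    for nm,m,z in(('red',(v.hs((0,120,80),(8,255,255))|v.hs((172,120,80),(180,255,255))),.02),('blue',v.hs((105,150,50),(125,255,255)),.111),('mat',v.hs((85,25,90),(110,120,255)),.004)):
        k,l,st,c=cv2.connectedComponentsWithStats(m)
        for j in range(1,k):
            q=v.plane(c[j],z)[0]
            if st[j,4]>60 and .3<q[0]<.85 and -.6<q[1]<.5:
                cn=np.argwhere(l==j)[:,::-1].astype(float);W=v.plane(cn,z).astype(np.float32)
                print(nm,st[j,4],c[j].round(),q.round(4),cv2.minAreaRect(W), X[l==j][:,2].mean() if 1 else 0)
    # disc: ellipse contours of bright regions
    g=cv2.cvtColor(v.p,cv2.COLOR_RGB2GRAY)
    for T in(110,150,180,200):
        cs,_=cv2.findContours((g>T).astype(np.uint8),cv2.RETR_CCOMP,cv2.CHAIN_APPROX_NONE)
        for c in cs:
            if len(c)>60:
                W=v.plane(c[:,0].astype(float),.07);o,r=circ(W)
                e=np.std(np.linalg.norm(W-o,axis=1))
                if .045<r<.065 and e<.004: print('disc',T,o.round(4),r.round(4),e.round(4))
    # tray rim
    m=rg&(abs(X[...,2]-.045)<.006)&(v.hsv[...,1]<60)
    print('tray',cv2.minAreaRect(X[m][:,:2].astype(np.float32)))
    m=(X[...,0]>.4)&(X[...,0]<.75)&(X[...,1]<-.15)&(X[...,1]>-.5)&(X[...,2]>.012)&(X[...,2]<.03)
    print('timer',X[m].mean(0),cv2.minAreaRect(X[m][:,:2].astype(np.float32)))
E
```

```text
scene
flask 85 [411. 177.] [[0.5421 0.2311]] [0.5383 0.232  0.1287] [0.036 0.034 0.004]
bottle 153 [435. 167.] [[0.4605 0.3068]] [0.4563 0.3079 0.1086] [0.048 0.051 0.004]
bottle 41 [410. 185.] [[0.5504 0.2288]] [0.55   0.2288 0.1107] [0.022 0.033 0.007]
pot 55 [433. 177.] [[0.4742 0.3034]] [0.4744 0.3032 0.0901] [0.037 0.053 0.008]
pot 237 [474. 189.] [[0.53   0.3942]] [0.5269 0.3954 0.0881] [0.06  0.058 0.005]
red 214 [440. 213.] [0.5389 0.3203] ((0.5386722683906555, 0.31982603669166565), (0.05244966968894005, 0.05447680503129959), 1.7863636016845703) 0.019137854583142443
red 982 [394. 257.] [0.7111 0.1796] ((0.7102206349372864, 0.179751455783844), (0.09401361644268036, 0.09579845517873764), 1.8165855407714844) nan
red 117 [258. 264.] [ 0.745  -0.1277] ((0.74486243724823, -0.12819311022758484), (0.046409714967012405, 0.02029496058821678), 7.826872825622559) 0.09277344308638685
red 421 [250. 288.] [ 0.8168 -0.1324] ((0.8119573593139648, -0.13223466277122498), (0.08082661777734756, 0.042364586144685745), 7.935977458953857) nan
red 1244 [344. 299.] [0.8409 0.0645] ((0.8390068411827087
[... 2246 characters left out ...]
536707878, 0.06915167719125748), 20.860925674438477) nan
mat 742 [334. 130.] [ 0.5739 -0.3545] ((0.5668846964836121, -0.35238227248191833), (0.28349190950393677, 0.37653976678848267), 84.69828796386719) nan
mat 2377 [354. 141.] [ 0.4974 -0.3209] ((0.5047523975372314, -0.3218109607696533), (0.20015525817871094, 0.22133326530456543), 84.39472198486328) nan
disc 110 [0.4906 0.5817] 0.0487 0.0009
disc 200 [5.504e-01 2.000e-04] 0.0548 0.001
tray ((0.4865228533744812, 0.3124846816062927), (0.23137208819389343, 0.26556217670440674), 4.632849216461182)
timer [ 0.52918826 -0.24159207  0.02280939] ((0.532560408115387, -0.3008146584033966), (0.21091392636299133, 0.15677565336227417), 70.86910247802734)
```

The two views agree to about 7 mm. I'll go above the tray and refine with the wrist camera.

Emit:
{"name": "servo_tool", "arguments": {
  "motion": [
    {"dx": 0.15,"dy": -0.03,"dz": -0.09,"fingers": 1},
    {"dx": 0.29,"dy": -0.08,"dz": -0.09,"fingers": 1},
    {"dx": 0.29,"dy": -0.08,"dz": -0.09,"fingers": 1},
    {"dx": 0.29,"dy": -0.08,"dz": -0.09,"fingers": 1},
    {"dx": 0.29,"dy": -0.08,"dz": -0.09,"fingers": 1},
    {"dx": 0.29,"dy": -0.08,"dz": -0.09,"fingers": 1},
    {"dx": 0.29,"dy": -0.08,"dz": -0.09,"fingers": 1},
    {"dx": 0.15,"dy": -0.04,"dz": 0,"fingers": 1},
    {"fingers": 1},
    {"fingers": 1}
  ]
}}

```text
invalid input
```

```bash
python3 - <<'E'
from workcell import env
from h import *
s=env.state();print(s['time_s'],s['eef_pos'],env.tip_extent)
v=take(env,'wrist');np.savez('w0.npz',p=v.p,d=v.d,**v.i);cv2.imwrite('pics/w0.png',v.p[:,:,::-1])
print(v.c,v.R)
E
```

```text
0.1 [5.74469213e-01 9.35580101e-05 2.41383659e-01] 0.011
[0.57552093 0.07368838 0.37279459] [[ 9.99997827e-01 -5.86070953e-04 -2.00063212e-03]
 [ 2.61348775e-05 -9.56070356e-01  2.93137294e-01]
 [-2.08454431e-03 -2.93136710e-01 -9.56068263e-01]]
```

View pics/w0.png

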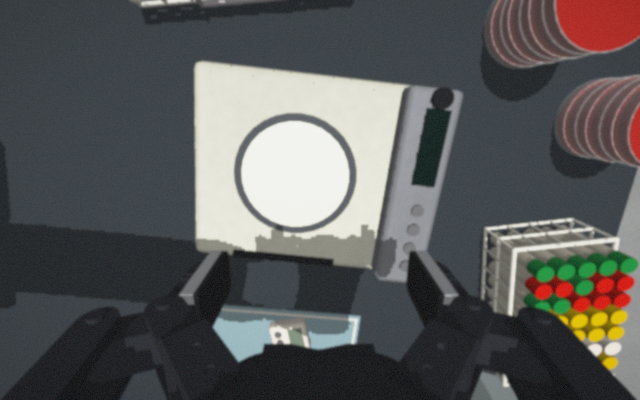

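The move was refused, probably because some keys were missing. The wrist view still usefully shows the counter disc at (295,173). I'll measure the disc and the timer or mat edge from it while re-sending the move.

Emit:
{"name": "servo_tool", "arguments": {
  "motion": [
    {"dx": 0.15,"dy": -0.03,"dz": -0.09,"ax": 0,"ay": 0,"az": 0,"fingers": 1},
    {"dx": 0.29,"dy": -0.08,"dz": -0.09,"ax": 0,"ay": 0,"az": 0,"fingers": 1},
    {"dx": 0.29,"dy": -0.08,"dz": -0.09,"ax": 0,"ay": 0,"az": 0,"fingers": 1},
    {"dx": 0.29,"dy": -0.08,"dz": -0.09,"ax": 0,"ay": 0,"az": 0,"fingers": 1},
    {"dx": 0.29,"dy": -0.08,"dz": -0.09,"ax": 0,"ay": 0,"az": 0,"fingers": 1},
    {"dx": 0.15,"dy": -0.08,"dz": -0.09,"ax": 0,"ay": 0,"az": 0,"fingers": 1},
    {"dx": 0,"dy": 0,"dz": 0,"ax": 0,"ay": 0,"az": 0,"fingers": 1},
    {"dx": 0,"dy": 0,"dz": 0,"ax": 0,"ay": 0,"az": 0,"fingers": 1}
  ]
}}

```text
time_s: 0.95
eef_pos: [0.5104, 0.219, 0.3231]
tool_rot: [[-0.001, 1.0, 0.0], [1.0, 0.001, -0.001], [-0.001, 0.0, -1.0]]
contact_force: [0.1, 0.9, -0.4]
opening: 0.0853
grip_force: 0.0
```

```bash
python3 - <<'E'
from workcell import env
from h import *
def disc(v):
    g=cv2.cvtColor(v.p,cv2.COLOR_RGB2GRAY)
    for T in(200,225):
        cs,_=cv2.findContours((g>T).astype(np.uint8),cv2.RETR_CCOMP,cv2.CHAIN_APPROX_NONE)
        for c in cs:
            W=v.plane(c[:,0].astype(float),.07);o,r=circ(W)
            if len(c)>60 and .045<r<.065: print('disc',T,o.round(4),r.round(4),np.std(np.linalg.norm(W-o,axis=1)).round(4))
disc(load('w0'))
s=env.state();print(s['time_s'],s['eef_pos'],s['contact_force'])
v=take(env,'wrist');np.savez('w1.npz',p=v.p,d=v.d,**v.i);cv2.imwrite('pics/w1.png',v.p[:,:,::-1])
E
```

```text
disc 200 [ 0.852 -0.12 ] 0.0593 0.0073
disc 200 [0.5509 0.0042] 0.0546 0.0003
disc 225 [0.5509 0.0043] 0.0539 0.0003
disc 225 [0.483  0.0099] 0.062 0.0225
0.95 [0.51041818 0.21902862 0.32308909] [ 0.0956702   0.93485725 -0.41987059]
```

View pics/w1.png

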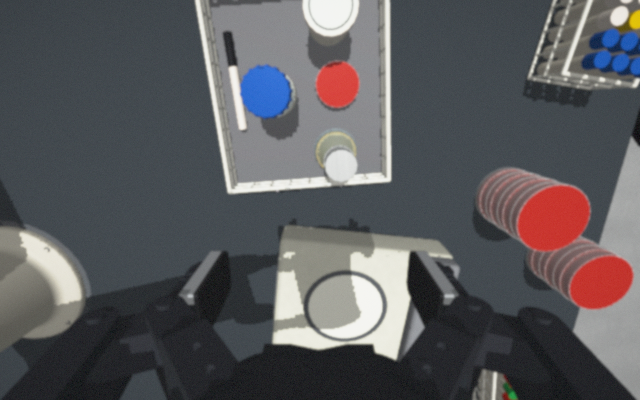

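The wrist view shows the bottle cap at (266,90), the plate at (338,85), the flask cap at (341,165) and the pot lid at (331,10, cut off by the frame). The disc comes out at (0.551, 0.004).

```bash
python3 - <<'E'
from h import *
v=load('w1')
print(v.plane([341,165],.131),v.plane([331,10],.09))
for nm,m,z in(('red',v.hs((0,120,80),(8,255,255))|v.hs((172,120,80),(180,255,255)),.019),('blue',v.hs((105,150,50),(125,255,255)),.111)):
    k,l,st,c=cv2.connectedComponentsWithStats(m)
    for j in range(1,k):
        if st[j,4]>200: print(nm,c[j].round(1),v.plane(c[j],z),cv2.minAreaRect(v.plane(np.argwhere(l==j)[:,::-1].astype(float),z).astype(np.float32)))
X=v.X;print([X[r,c].round(3) for r,c in((165,341),(90,266),(85,338))])
m=(X[...,2]>.125)&(X[...,2]<.14)&(X[...,1]>.18)&(X[...,0]<.6);print('flask',X[m].mean(0),np.ptp(X[m],0))
E
```

```text
[[0.53569622 0.23058507]] [[0.52448805 0.38871004]]
red [337.2  84. ] [[0.53657091 0.31970773]] ((0.5367058515548706, 0.3189731240272522), (0.05691927298903465, 0.05686580762267113), 9.120231628417969)
red [553.2 217.9] [[0.87218163 0.12689424]] ((0.8722479343414307, 0.12414027750492096), (0.10768026113510132, 0.10692276060581207), 0.02898944728076458)
red [600.8 282.1] [[0.97633345 0.01419152]] ((0.9766492247581482, 0.012884669005870819), (0.09978949278593063, 0.0980089083313942), 0.03305699676275253)
blue [614.5  52.6] [[0.81756098 0.34457032]] ((0.8202353119850159, 0.34551647305488586), (0.03875561058521271, 0.06387648731470108), 82.74977111816406)
blue [265.3  91.3] [[0.45430833 0.30660668]] ((0.4542536437511444, 0.3061319589614868), (0.05221603065729141, 0.052989739924669266), 32.0959358215332)
[array([0.536, 0.23 , 0.13 ]), array([nan, nan, nan]), array([0.538, 0.318, 0.021])]
flask [0.53544755 0.23086987 0.13058727] [0.03483538 0.03505198 0.0080138 ]
```

Emit:
{"name": "servo_tool", "arguments": {
  "motion": [
    {"dx": 0.04,"dy": 0.08,"dz": 0.15,"ax": 0,"ay": 0,"az": 0,"fingers": 1},
    {"dx": 0.04,"dy": 0.09,"dz": 0.3,"ax": 0,"ay": 0,"az": 0,"fingers": 1},
    {"dx": 0,"dy": 0,"dz": 0.3,"ax": 0,"ay": 0,"az": 0,"fingers": 1},
    {"dx": 0,"dy": 0,"dz": 0.3,"ax": 0,"ay": 0,"az": 0,"fingers": 1},
    {"dx": 0,"dy": 0,"dz": 0.23,"ax": 0,"ay": 0,"az": 0,"fingers": 1},
    {"dx": 0,"dy": 0,"dz": 0.15,"ax": 0,"ay": 0,"az": 0,"fingers": 1},
    {"dx": 0,"dy": 0,"dz": 0,"ax": 0,"ay": 0,"az": 0,"fingers": 1}
  ]
}}

```text
time_s: 1.7
eef_pos: [0.5327, 0.2287, 0.1035]
tool_rot: [[0.002, 1.0, -0.01], [1.0, -0.002, -0.002], [-0.002, -0.01, -1.0]]
contact_force: [-0.7, -0.6, -0.1]
opening: 0.0854
grip_force: 0.0
```

Emit:
{"name": "servo_tool", "arguments": {
  "motion": [
    {"dx": 0,"dy": 0,"dz": 0,"ax": 0,"ay": 0,"az": 0,"fingers": -1},
    {"dx": 0,"dy": 0,"dz": 0,"ax": 0,"ay": 0,"az": 0,"fingers": -1},
    {"dx": 0,"dy": 0,"dz": 0,"ax": 0,"ay": 0,"az": 0,"fingers": -1},
    {"dx": 0,"dy": 0,"dz": 0,"ax": 0,"ay": 0,"az": 0,"fingers": -1},
    {"dx": 0,"dy": 0,"dz": 0,"ax": 0,"ay": 0,"az": 0,"fingers": -1},
    {"dx": 0,"dy": 0,"dz": 0,"ax": 0,"ay": 0,"az": 0,"fingers": -1}
  ]
}}

```text
time_s: 2.3
eef_pos: [0.5368, 0.2312, 0.1107]
tool_rot: [[-0.0, 1.0, 0.002], [1.0, 0.0, 0.0], [0.0, 0.002, -1.0]]
contact_force: [-2.3, -0.6, 6.7]
opening: 0.0348
grip_force: 59.2
```

Emit:
{"name": "servo_tool", "arguments": {
  "motion": [
    {"dx": 0,"dy": 0,"dz": -0.1,"ax": 0,"ay": 0,"az": 0,"fingers": -1},
    {"dx": 0,"dy": 0,"dz": -0.25,"ax": 0,"ay": 0,"az": 0,"fingers": -1},
    {"dx": 0,"dy": 0,"dz": -0.3,"ax": 0,"ay": 0,"az": 0,"fingers": -1},
    {"dx": -0.1,"dy": 0,"dz": -0.25,"ax": 0,"ay": 0,"az": 0,"fingers": -1},
    {"dx": -0.2,"dy": 0,"dz": -0.1,"ax": 0,"ay": 0,"az": 0,"fingers": -1},
    {"dx": -0.28,"dy": 0,"dz": 0,"ax": 0,"ay": 0,"az": 0,"fingers": -1},
    {"dx": -0.28,"dy": 0,"dz": 0,"ax": 0,"ay": 0,"az": 0,"fingers": -1},
    {"dx": -0.28,"dy": 0,"dz": 0,"ax": 0,"ay": 0,"az": 0,"fingers": -1},
    {"dx": -0.28,"dy": 0,"dz": 0,"ax": 0,"ay": 0,"az": 0,"fingers": -1},
    {"dx": -0.28,"dy": 0,"dz": 0,"ax": 0,"ay": 0,"az": 0,"fingers": -1},
    {"dx": -0.28,"dy": 0,"dz": 0,"ax": 0,"ay": 0,"az": 0,"fingers": -1},
    {"dx": -0.2,"dy": 0,"dz": 0,"ax": 0,"ay": 0,"az": 0,"fingers": -1}
  ]
}}

```text
time_s: 3.5
eef_pos: [0.5357, -0.0985, 0.2599]
tool_rot: [[0.001, 1.0, 0.001], [1.0, -0.001, -0.001], [-0.001, 0.001, -1.0]]
contact_force: [0.5, 0.2, -2.1]
opening: 0.0342
grip_force: 60.1
```

```bash
python3 - <<'E'
from workcell import env
from h import *
v=load('scene');print(v.plane([[190,182],[252,185],[230,237],[150,230]],.004).round(3))
s=env.state();print(s['eef_pos'],s['opening'])
v=take(env,'wrist');np.savez('w2.npz',p=v.p,d=v.d,**v.i);cv2.imwrite('pics/w2.png',v.p[:,:,::-1])
E
```

```text
[[ 0.385 -0.384]
 [ 0.396 -0.197]
 [ 0.634 -0.214]
 [ 0.613 -0.423]]
[ 0.53568277 -0.09853877  0.25985806] 0.034241164117332225
```

View pics/w2.png

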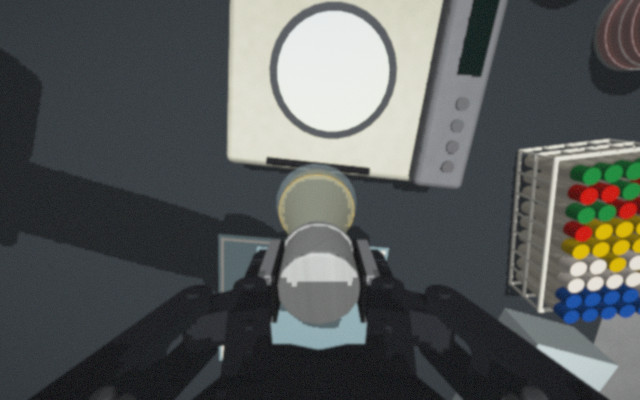

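The wrist view shows the flask held straight at (318,275), the counter disc at (333,70), and the mat's +y edge corners at about (220,235) and (389,248). The mat centre is about (0.507,-0.31). Next I'll carry the flask to (0.575,-0.385).

Emit:
{"name": "servo_tool", "arguments": {
  "motion": [
    {"dx": -0.28,"dy": 0.04,"dz": 0,"ax": 0,"ay": 0,"az": 0,"fingers": -1},
    {"dx": -0.3,"dy": 0.05,"dz": 0,"ax": 0,"ay": 0,"az": 0,"fingers": -1},
    {"dx": -0.3,"dy": 0.05,"dz": 0,"ax": 0,"ay": 0,"az": 0,"fingers": -1},
    {"dx": -0.3,"dy": 0.05,"dz": 0,"ax": 0,"ay": 0,"az": 0,"fingers": -1},
    {"dx": -0.3,"dy": 0.04,"dz": 0,"ax": 0,"ay": 0,"az": 0,"fingers": -1},
    {"dx": -0.25,"dy": 0.03,"dz": 0.05,"ax": 0,"ay": 0,"az": 0,"fingers": -1},
    {"dx": -0.2,"dy": 0,"dz": 0.15,"ax": 0,"ay": 0,"az": 0,"fingers": -1},
    {"dx": 0,"dy": 0,"dz": 0.25,"ax": 0,"ay": 0,"az": 0,"fingers": -1},
    {"dx": 0,"dy": 0,"dz": 0.25,"ax": 0,"ay": 0,"az": 0,"fingers": -1},
    {"dx": 0,"dy": 0,"dz": 0.15,"ax": 0,"ay": 0,"az": 0,"fingers": -1},
    {"dx": 0,"dy": 0,"dz": 0.05,"ax": 0,"ay": 0,"az": 0,"fingers": -1},
    {"dx": 0,"dy": 0,"dz": 0,"ax": 0,"ay": 0,"az": 0,"fingers": -1}
  ]
}}

```text
time_s: 4.75
eef_pos: [0.5747, -0.3849, 0.1233]
tool_rot: [[-0.0, 1.0, -0.001], [1.0, 0.0, 0.001], [0.001, -0.001, -1.0]]
contact_force: [0.3, -0.8, -1.8]
opening: 0.0345
grip_force: 60.2
```

Emit:
{"name": "servo_tool", "arguments": {
  "motion": [
    {"dx": 0,"dy": 0,"dz": 0.06,"ax": 0,"ay": 0,"az": 0,"fingers": -1},
    {"dx": 0,"dy": 0,"dz": 0.035,"ax": 0,"ay": 0,"az": 0,"fingers": -1},
    {"dx": 0,"dy": 0,"dz": 0,"ax": 0,"ay": 0,"az": 0,"fingers": -1},
    {"dx": 0,"dy": 0,"dz": 0,"ax": 0,"ay": 0,"az": 0,"fingers": -1}
  ]
}}

```text
time_s: 5.15
eef_pos: [0.5752, -0.3856, 0.1101]
tool_rot: [[-0.0, 1.0, 0.0], [1.0, 0.0, -0.0], [-0.0, 0.0, -1.0]]
contact_force: [-0.4, 0.2, -1.5]
opening: 0.0344
grip_force: 60.2
```

Emit:
{"name": "servo_tool", "arguments": {
  "motion": [
    {"dx": 0,"dy": 0,"dz": 0.012,"ax": 0,"ay": 0,"az": 0,"fingers": -1},
    {"dx": 0,"dy": 0,"dz": 0,"ax": 0,"ay": 0,"az": 0,"fingers": -1},
    {"dx": 0,"dy": 0,"dz": 0,"ax": 0,"ay": 0,"az": 0,"fingers": 1},
    {"dx": 0,"dy": 0,"dz": 0,"ax": 0,"ay": 0,"az": 0,"fingers": 1},
    {"dx": 0,"dy": 0,"dz": 0,"ax": 0,"ay": 0,"az": 0,"fingers": 1},
    {"dx": 0,"dy": 0,"dz": 0,"ax": 0,"ay": 0,"az": 0,"fingers": 1},
    {"dx": 0,"dy": 0,"dz": 0,"ax": 0,"ay": 0,"az": 0,"fingers": 1},
    {"dx": 0,"dy": 0,"dz": -0.1,"ax": 0,"ay": 0,"az": 0,"fingers": 1},
    {"dx": 0,"dy": 0,"dz": -0.3,"ax": 0,"ay": 0,"az": 0,"fingers": 1},
    {"dx": 0,"dy": 0,"dz": -0.3,"ax": 0,"ay": 0,"az": 0,"fingers": 1},
    {"dx": 0,"dy": 0,"dz": -0.1,"ax": 0,"ay": 0,"az": 0,"fingers": 1}
  ]
}}

```text
time_s: 6.25
eef_pos: [0.5771, -0.3874, 0.2361]
tool_rot: [[-0.0, 1.0, 0.008], [1.0, 0.0, -0.008], [-0.008, 0.008, -1.0]]
contact_force: [1.3, -0.6, 1.1]
opening: 0.0851
grip_force: 0.0
```

Emit:
{"name": "servo_tool", "arguments": {
  "motion": [
    {"dx": 0.1,"dy": -0.05,"dz": 0,"ax": 0,"ay": 0,"az": 0,"fingers": 1},
    {"dx": 0.2,"dy": -0.06,"dz": 0,"ax": 0,"ay": 0,"az": 0,"fingers": 1},
    {"dx": 0.3,"dy": -0.06,"dz": 0,"ax": 0,"ay": 0,"az": 0,"fingers": 1},
    {"dx": 0.3,"dy": -0.06,"dz": 0,"ax": 0,"ay": 0,"az": 0,"fingers": 1},
    {"dx": 0.3,"dy": -0.06,"dz": 0,"ax": 0,"ay": 0,"az": 0,"fingers": 1},
    {"dx": 0.3,"dy": -0.06,"dz": 0,"ax": 0,"ay": 0,"az": 0,"fingers": 1},
    {"dx": 0.3,"dy": -0.06,"dz": 0,"ax": 0,"ay": 0,"az": 0,"fingers": 1},
    {"dx": 0.3,"dy": -0.06,"dz": 0,"ax": 0,"ay": 0,"az": 0,"fingers": 1},
    {"dx": 0.3,"dy": -0.06,"dz": 0,"ax": 0,"ay": 0,"az": 0,"fingers": 1},
    {"dx": 0.3,"dy": -0.06,"dz": 0,"ax": 0,"ay": 0,"az": 0,"fingers": 1},
    {"dx": 0.3,"dy": -0.06,"dz": 0,"ax": 0,"ay": 0,"az": 0,"fingers": 1},
    {"dx": 0.3,"dy": -0.06,"dz": 0,"ax": 0,"ay": 0,"az": 0,"fingers": 1}
  ]
}}

```text
time_s: 7.45
eef_pos: [0.4679, 0.1112, 0.2286]
tool_rot: [[0.0, 1.0, 0.001], [1.0, -0.0, 0.0], [0.0, 0.001, -1.0]]
contact_force: [0.6, -0.8, 1.1]
opening: 0.0855
grip_force: 0.0
```

Emit:
{"name": "servo_tool", "arguments": {
  "motion": [
    {"dx": 0.3,"dy": -0.05,"dz": 0,"ax": 0,"ay": 0,"az": 0,"fingers": 1},
    {"dx": 0.3,"dy": -0.05,"dz": 0,"ax": 0,"ay": 0,"az": 0,"fingers": 1},
    {"dx": 0.3,"dy": 0,"dz": 0,"ax": 0,"ay": 0,"az": 0,"fingers": 1},
    {"dx": 0.25,"dy": 0,"dz": 0,"ax": 0,"ay": 0,"az": 0,"fingers": 1},
    {"dx": 0.16,"dy": 0,"dz": 0,"ax": 0,"ay": 0,"az": 0,"fingers": 1},
    {"dx": 0,"dy": 0,"dz": 0,"ax": 0,"ay": 0,"az": 0,"fingers": 1},
    {"dx": 0,"dy": 0,"dz": 0,"ax": 0,"ay": 0,"az": 0,"fingers": 1}
  ]
}}

```text
time_s: 8.15
eef_pos: [0.4534, 0.306, 0.2281]
tool_rot: [[-0.001, 1.0, 0.0], [1.0, 0.001, -0.0], [-0.0, 0.0, -1.0]]
contact_force: [-0.7, 0.1, -1.1]
opening: 0.0855
grip_force: 0.0
```

Emit:
{"name": "servo_tool", "arguments": {
  "motion": [
    {"dx": 0,"dy": 0,"dz": 0.2,"ax": 0,"ay": 0,"az": 0,"fingers": 1},
    {"dx": 0,"dy": 0,"dz": 0.25,"ax": 0,"ay": 0,"az": 0,"fingers": 1},
    {"dx": 0,"dy": 0,"dz": 0.25,"ax": 0,"ay": 0,"az": 0,"fingers": 1},
    {"dx": 0,"dy": 0,"dz": 0.15,"ax": 0,"ay": 0,"az": 0,"fingers": 1},
    {"dx": 0,"dy": 0,"dz": 0.05,"ax": 0,"ay": 0,"az": 0,"fingers": 1},
    {"dx": 0,"dy": 0,"dz": 0,"ax": 0,"ay": 0,"az": 0,"fingers": 1},
    {"dx": 0,"dy": 0,"dz": 0,"ax": 0,"ay": 0,"az": 0,"fingers": 1},
    {"dx": 0,"dy": 0,"dz": 0,"ax": 0,"ay": 0,"az": 0,"fingers": -1},
    {"dx": 0,"dy": 0,"dz": 0,"ax": 0,"ay": 0,"az": 0,"fingers": -1},
    {"dx": 0,"dy": 0,"dz": 0,"ax": 0,"ay": 0,"az": 0,"fingers": -1},
    {"dx": 0,"dy": 0,"dz": 0,"ax": 0,"ay": 0,"az": 0,"fingers": -1},
    {"dx": 0,"dy": 0,"dz": 0,"ax": 0,"ay": 0,"az": 0,"fingers": -1}
  ]
}}

```text
time_s: 9.35
eef_pos: [0.4541, 0.3065, 0.0944]
tool_rot: [[-0.0, 1.0, 0.002], [1.0, 0.0, 0.001], [0.001, 0.002, -1.0]]
contact_force: [-2.9, -0.8, 6.2]
opening: 0.0524
grip_force: 62.0
```

Emit:
{"name": "servo_tool", "arguments": {
  "motion": [
    {"dx": 0,"dy": 0,"dz": -0.1,"ax": 0,"ay": 0,"az": 0,"fingers": -1},
    {"dx": 0,"dy": 0,"dz": -0.25,"ax": 0,"ay": 0,"az": 0,"fingers": -1},
    {"dx": 0,"dy": 0,"dz": -0.3,"ax": 0,"ay": 0,"az": 0,"fingers": -1},
    {"dx": -0.1,"dy": 0,"dz": -0.25,"ax": 0,"ay": 0,"az": 0,"fingers": -1},
    {"dx": -0.2,"dy": 0,"dz": -0.1,"ax": 0,"ay": 0,"az": 0,"fingers": -1},
    {"dx": -0.28,"dy": 0,"dz": 0,"ax": 0,"ay": 0,"az": 0,"fingers": -1},
    {"dx": -0.28,"dy": 0,"dz": 0,"ax": 0,"ay": 0,"az": 0,"fingers": -1},
    {"dx": -0.28,"dy": 0,"dz": 0,"ax": 0,"ay": 0,"az": 0,"fingers": -1},
    {"dx": -0.28,"dy": 0,"dz": 0,"ax": 0,"ay": 0,"az": 0,"fingers": -1},
    {"dx": -0.28,"dy": 0,"dz": 0,"ax": 0,"ay": 0,"az": 0,"fingers": -1},
    {"dx": -0.28,"dy": 0,"dz": 0,"ax": 0,"ay": 0,"az": 0,"fingers": -1},
    {"dx": -0.28,"dy": 0,"dz": 0,"ax": 0,"ay": 0,"az": 0,"fingers": -1}
  ]
}}

```text
time_s: 10.55
eef_pos: [0.453, -0.0346, 0.2436]
tool_rot: [[-0.0, 1.0, 0.001], [1.0, 0.0, -0.0], [-0.0, 0.001, -1.0]]
contact_force: [1.1, -0.4, -1.7]
opening: 0.0525
grip_force: 63.6
```

Emit:
{"name": "servo_tool", "arguments": {
  "motion": [
    {"dx": -0.3,"dy": -0.02,"dz": 0,"ax": 0,"ay": 0,"az": 0,"fingers": -1},
    {"dx": -0.3,"dy": -0.02,"dz": 0,"ax": 0,"ay": 0,"az": 0,"fingers": -1},
    {"dx": -0.3,"dy": -0.02,"dz": 0,"ax": 0,"ay": 0,"az": 0,"fingers": -1},
    {"dx": -0.3,"dy": 0,"dz": 0,"ax": 0,"ay": 0,"az": 0,"fingers": -1},
    {"dx": -0.3,"dy": 0,"dz": 0,"ax": 0,"ay": 0,"az": 0,"fingers": -1},
    {"dx": -0.3,"dy": 0,"dz": 0,"ax": 0,"ay": 0,"az": 0,"fingers": -1},
    {"dx": -0.22,"dy": 0,"dz": 0.1,"ax": 0,"ay": 0,"az": 0,"fingers": -1},
    {"dx": -0.2,"dy": 0,"dz": 0.2,"ax": 0,"ay": 0,"az": 0,"fingers": -1},
    {"dx": 0,"dy": 0,"dz": 0.3,"ax": 0,"ay": 0,"az": 0,"fingers": -1},
    {"dx": 0,"dy": 0,"dz": 0.2,"ax": 0,"ay": 0,"az": 0,"fingers": -1},
    {"dx": 0,"dy": 0,"dz": 0.1,"ax": 0,"ay": 0,"az": 0,"fingers": -1},
    {"dx": 0,"dy": 0,"dz": 0,"ax": 0,"ay": 0,"az": 0,"fingers": -1}
  ]
}}

```text
time_s: 11.75
eef_pos: [0.4435, -0.3646, 0.1059]
tool_rot: [[-0.0, 1.0, -0.003], [1.0, 0.0, 0.004], [0.004, -0.003, -1.0]]
contact_force: [-1.0, 0.6, -2.9]
opening: 0.0526
grip_force: 63.7
```

Emit:
{"name": "servo_tool", "arguments": {
  "motion": [
    {"dx": 0,"dy": 0,"dz": 0.06,"ax": 0,"ay": 0,"az": 0,"fingers": -1},
    {"dx": 0,"dy": 0,"dz": 0.035,"ax": 0,"ay": 0,"az": 0,"fingers": -1},
    {"dx": 0,"dy": 0,"dz": 0.012,"ax": 0,"ay": 0,"az": 0,"fingers": -1},
    {"dx": 0,"dy": 0,"dz": 0,"ax": 0,"ay": 0,"az": 0,"fingers": -1},
    {"dx": 0,"dy": 0,"dz": 0,"ax": 0,"ay": 0,"az": 0,"fingers": -1}
  ]
}}

```text
time_s: 12.25
eef_pos: [0.4449, -0.3664, 0.0925]
tool_rot: [[-0.0, 1.0, 0.001], [1.0, 0.0, -0.001], [-0.001, 0.001, -1.0]]
contact_force: [0.3, 0.2, -0.2]
opening: 0.0525
grip_force: 63.8
```

Emit:
{"name": "servo_tool", "arguments": {
  "motion": [
    {"dx": 0,"dy": 0,"dz": 0,"ax": 0,"ay": 0,"az": 0,"fingers": 1},
    {"dx": 0,"dy": 0,"dz": 0,"ax": 0,"ay": 0,"az": 0,"fingers": 1},
    {"dx": 0,"dy": 0,"dz": 0,"ax": 0,"ay": 0,"az": 0,"fingers": 1},
    {"dx": 0,"dy": 0,"dz": 0,"ax": 0,"ay": 0,"az": 0,"fingers": 1},
    {"dx": 0,"dy": 0,"dz": 0,"ax": 0,"ay": 0,"az": 0,"fingers": 1},
    {"dx": 0,"dy": 0,"dz": -0.1,"ax": 0,"ay": 0,"az": 0,"fingers": 1},
    {"dx": 0,"dy": 0,"dz": -0.3,"ax": 0,"ay": 0,"az": 0,"fingers": 1},
    {"dx": 0,"dy": 0,"dz": -0.3,"ax": 0,"ay": 0,"az": 0,"fingers": 1},
    {"dx": 0.1,"dy": 0,"dz": -0.3,"ax": 0,"ay": 0,"az": 0,"fingers": 1},
    {"dx": 0.2,"dy": 0,"dz": 0,"ax": 0,"ay": 0,"az": 0,"fingers": 1},
    {"dx": 0.3,"dy": 0,"dz": 0,"ax": 0,"ay": 0,"az": 0,"fingers": 1},
    {"dx": 0.3,"dy": 0,"dz": 0,"ax": 0,"ay": 0,"az": 0,"fingers": 1}
  ]
}}

```text
time_s: 13.45
eef_pos: [0.4445, -0.2301, 0.2434]
tool_rot: [[0.001, 1.0, 0.002], [1.0, -0.001, -0.001], [-0.001, 0.002, -1.0]]
contact_force: [0.2, 0.7, 0.1]
opening: 0.0852
grip_force: 0.0
```

Emit:
{"name": "servo_tool", "arguments": {
  "motion": [
    {"dx": 0.3,"dy": 0.05,"dz": 0,"ax": 0,"ay": 0,"az": 0,"fingers": 1},
    {"dx": 0.3,"dy": 0.05,"dz": 0,"ax": 0,"ay": 0,"az": 0,"fingers": 1},
    {"dx": 0.3,"dy": 0.05,"dz": 0,"ax": 0,"ay": 0,"az": 0,"fingers": 1},
    {"dx": 0.3,"dy": 0.05,"dz": 0,"ax": 0,"ay": 0,"az": 0,"fingers": 1},
    {"dx": 0.3,"dy": 0.05,"dz": 0,"ax": 0,"ay": 0,"az": 0,"fingers": 1},
    {"dx": 0.3,"dy": 0.05,"dz": 0,"ax": 0,"ay": 0,"az": 0,"fingers": 1},
    {"dx": 0.3,"dy": 0.05,"dz": 0,"ax": 0,"ay": 0,"az": 0,"fingers": 1},
    {"dx": 0.3,"dy": 0.05,"dz": 0,"ax": 0,"ay": 0,"az": 0,"fingers": 1},
    {"dx": 0.3,"dy": 0.05,"dz": 0,"ax": 0,"ay": 0,"az": 0,"fingers": 1},
    {"dx": 0.3,"dy": 0.05,"dz": 0,"ax": 0,"ay": 0,"az": 0,"fingers": 1},
    {"dx": 0.2,"dy": 0.03,"dz": 0,"ax": 0,"ay": 0,"az": 0,"fingers": 1},
    {"dx": 0,"dy": 0,"dz": 0,"ax": 0,"ay": 0,"az": 0,"fingers": 1}
  ]
}}

```text
time_s: 14.65
eef_pos: [0.5239, 0.2524, 0.2428]
tool_rot: [[-0.004, 1.0, 0.001], [1.0, 0.004, 0.001], [0.001, 0.001, -1.0]]
contact_force: [-0.4, -0.7, 0.3]
opening: 0.0857
grip_force: 0.0
```

```bash
python3 - <<'E'
from workcell import env
from h import *
s=env.state();print(s['time_s'],s['eef_pos'],s['contact_force'])
v=take(env,'wrist');np.savez('w3.npz',p=v.p,d=v.d,**v.i);cv2.imwrite('pics/w3.png',v.p[:,:,::-1])
X=v.X
m=(X[...,2]>.084)&(X[...,2]<.097)&(X[...,1]>.33)&(X[...,1]<.45)&(X[...,0]<.6)&(X[...,0]>.45);print('pot',X[m].mean(0),np.median(X[m],0),np.ptp(X[m],0),m.sum())
m=v.hs((0,120,80),(8,255,255))|v.hs((172,120,80),(180,255,255))
k,l,st,c=cv2.connectedComponentsWithStats(m)
for j in range(1,k):
    if st[j,4]>200: print(c[j].round(1),v.plane(c[j],.02),cv2.minAreaRect(v.plane(np.argwhere(l==j)[:,::-1].astype(float),.02).astype(np.float32)))
E
```

```text
14.65 [0.52385131 0.252425   0.2428165 ] [-0.3913985  -0.70615879  0.32866421]
pot [0.52385119 0.38920369 0.0898273 ] [0.52393845 0.3899931  0.08986677] [0.05887303 0.04463562 0.00853939] 3564
[328.8 111.2] [[0.53641065 0.31979484]] ((0.5364557504653931, 0.318669855594635), (0.056970126926898956, 0.05671944096684456), 6.185369491577148)
[590.5 277.8] [[0.88822808 0.10766348]] ((0.8885192275047302, 0.10508942604064941), (0.1138937920331955, 0.11242180317640305), 0.18075093626976013)
[624.8 351.1] [[ 0.97022268 -0.01301164]] ((0.9667816758155823, -0.015714190900325775), (0.04763462021946907, 0.10363305360078812), 17.443321228027344)
```

View pics/w3.png

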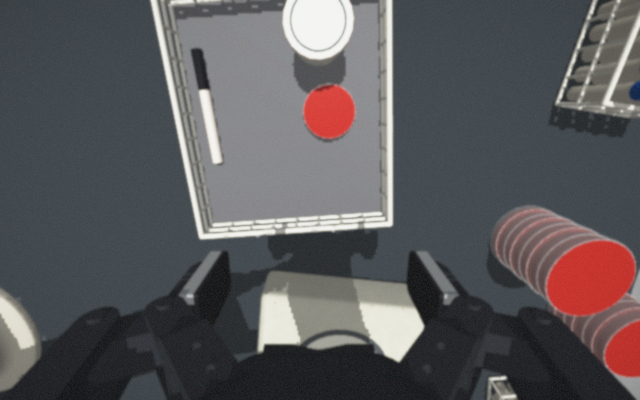

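The wrist view shows the pot lid at (318,20) and the plate at (329,111), with the marker undisturbed. I'll move on to the pot at y≈0.395.

Emit:
{"name": "servo_tool", "arguments": {
  "motion": [
    {"dx": 0.2,"dy": 0,"dz": 0,"ax": 0,"ay": 0,"az": 0,"fingers": 1},
    {"dx": 0.3,"dy": 0,"dz": 0,"ax": 0,"ay": 0,"az": 0,"fingers": 1},
    {"dx": 0.27,"dy": 0,"dz": 0.1,"ax": 0,"ay": 0,"az": 0,"fingers": 1},
    {"dx": 0.2,"dy": 0,"dz": 0.2,"ax": 0,"ay": 0,"az": 0,"fingers": 1},
    {"dx": 0,"dy": 0,"dz": 0.2,"ax": 0,"ay": 0,"az": 0,"fingers": 1},
    {"dx": 0,"dy": 0,"dz": 0.1,"ax": 0,"ay": 0,"az": 0,"fingers": 1},
    {"dx": 0,"dy": 0,"dz": 0,"ax": 0,"ay": 0,"az": 0,"fingers": 1},
    {"dx": 0,"dy": 0,"dz": 0,"ax": 0,"ay": 0,"az": 0,"fingers": 1}
  ]
}}

```text
time_s: 15.5
eef_pos: [0.525, 0.3936, 0.1532]
tool_rot: [[0.002, 1.0, 0.001], [1.0, -0.002, 0.0], [0.0, 0.001, -1.0]]
contact_force: [0.4, 0.0, 0.3]
opening: 0.0853
grip_force: 0.0
```

Emit:
{"name": "servo_tool", "arguments": {
  "motion": [
    {"dx": 0,"dy": -0.005,"dz": 0.15,"ax": 0,"ay": 0,"az": 0,"fingers": 1},
    {"dx": 0,"dy": 0,"dz": 0.15,"ax": 0,"ay": 0,"az": 0,"fingers": 1},
    {"dx": 0,"dy": 0,"dz": 0.12,"ax": 0,"ay": 0,"az": 0,"fingers": 1},
    {"dx": 0,"dy": 0,"dz": 0.08,"ax": 0,"ay": 0,"az": 0,"fingers": 1},
    {"dx": 0,"dy": 0,"dz": 0.02,"ax": 0,"ay": 0,"az": 0,"fingers": 1},
    {"dx": 0,"dy": 0,"dz": 0,"ax": 0,"ay": 0,"az": 0,"fingers": 1},
    {"dx": 0,"dy": 0,"dz": 0,"ax": 0,"ay": 0,"az": 0,"fingers": -1},
    {"dx": 0,"dy": 0,"dz": 0,"ax": 0,"ay": 0,"az": 0,"fingers": -1},
    {"dx": 0,"dy": 0,"dz": 0,"ax": 0,"ay": 0,"az": 0,"fingers": -1},
    {"dx": 0,"dy": 0,"dz": 0,"ax": 0,"ay": 0,"az": 0,"fingers": -1},
    {"dx": 0,"dy": 0,"dz": 0,"ax": 0,"ay": 0,"az": 0,"fingers": -1}
  ]
}}

```text
time_s: 16.6
eef_pos: [0.5243, 0.3952, 0.0757]
tool_rot: [[-0.0, 1.0, 0.003], [1.0, 0.0, 0.001], [0.001, 0.003, -1.0]]
contact_force: [-0.3, 0.4, 5.7]
opening: 0.0581
grip_force: 64.3
```

Emit:
{"name": "servo_tool", "arguments": {
  "motion": [
    {"dx": 0,"dy": 0,"dz": -0.1,"ax": 0,"ay": 0,"az": 0,"fingers": -1},
    {"dx": 0,"dy": 0,"dz": -0.25,"ax": 0,"ay": 0,"az": 0,"fingers": -1},
    {"dx": 0,"dy": 0,"dz": -0.3,"ax": 0,"ay": 0,"az": 0,"fingers": -1},
    {"dx": -0.1,"dy": 0,"dz": -0.25,"ax": 0,"ay": 0,"az": 0,"fingers": -1},
    {"dx": -0.2,"dy": -0.03,"dz": -0.1,"ax": 0,"ay": 0,"az": 0,"fingers": -1},
    {"dx": -0.28,"dy": -0.05,"dz": 0,"ax": 0,"ay": 0,"az": 0,"fingers": -1},
    {"dx": -0.28,"dy": -0.05,"dz": 0,"ax": 0,"ay": 0,"az": 0,"fingers": -1},
    {"dx": -0.28,"dy": -0.05,"dz": 0,"ax": 0,"ay": 0,"az": 0,"fingers": -1},
    {"dx": -0.28,"dy": -0.05,"dz": 0,"ax": 0,"ay": 0,"az": 0,"fingers": -1},
    {"dx": -0.28,"dy": -0.05,"dz": 0,"ax": 0,"ay": 0,"az": 0,"fingers": -1},
    {"dx": -0.28,"dy": -0.05,"dz": 0,"ax": 0,"ay": 0,"az": 0,"fingers": -1},
    {"dx": -0.28,"dy": -0.05,"dz": 0,"ax": 0,"ay": 0,"az": 0,"fingers": -1}
  ]
}}

```text
time_s: 17.8
eef_pos: [0.4656, 0.054, 0.2245]
tool_rot: [[-0.0, 1.0, 0.001], [1.0, 0.0, -0.0], [-0.0, 0.001, -1.0]]
contact_force: [1.5, -0.1, -0.8]
opening: 0.0581
grip_force: 64.5
```

Emit:
{"name": "servo_tool", "arguments": {
  "motion": [
    {"dx": -0.3,"dy": -0.05,"dz": 0,"ax": 0,"ay": 0,"az": 0,"fingers": -1},
    {"dx": -0.3,"dy": -0.05,"dz": 0,"ax": 0,"ay": 0,"az": 0,"fingers": -1},
    {"dx": -0.3,"dy": -0.05,"dz": 0,"ax": 0,"ay": 0,"az": 0,"fingers": -1},
    {"dx": -0.3,"dy": 0,"dz": 0,"ax": 0,"ay": 0,"az": 0,"fingers": -1},
    {"dx": -0.3,"dy": 0,"dz": 0,"ax": 0,"ay": 0,"az": 0,"fingers": -1},
    {"dx": -0.3,"dy": 0,"dz": 0,"ax": 0,"ay": 0,"az": 0,"fingers": -1},
    {"dx": -0.22,"dy": 0,"dz": 0.1,"ax": 0,"ay": 0,"az": 0,"fingers": -1},
    {"dx": -0.12,"dy": 0,"dz": 0.2,"ax": 0,"ay": 0,"az": 0,"fingers": -1},
    {"dx": 0,"dy": 0,"dz": 0.3,"ax": 0,"ay": 0,"az": 0,"fingers": -1},
    {"dx": 0,"dy": 0,"dz": 0.2,"ax": 0,"ay": 0,"az": 0,"fingers": -1},
    {"dx": 0,"dy": 0,"dz": 0.1,"ax": 0,"ay": 0,"az": 0,"fingers": -1},
    {"dx": 0,"dy": 0,"dz": 0,"ax": 0,"ay": 0,"az": 0,"fingers": -1}
  ]
}}

```text
time_s: 19.0
eef_pos: [0.4421, -0.2641, 0.0866]
tool_rot: [[0.0, 1.0, -0.004], [1.0, -0.0, 0.004], [0.004, -0.004, -1.0]]
contact_force: [-0.5, 0.3, -0.5]
opening: 0.058
grip_force: 64.5
```

Emit:
{"name": "servo_tool", "arguments": {
  "motion": [
    {"dx": 0,"dy": 0,"dz": 0.06,"ax": 0,"ay": 0,"az": 0,"fingers": -1},
    {"dx": 0,"dy": 0,"dz": 0.035,"ax": 0,"ay": 0,"az": 0,"fingers": -1},
    {"dx": 0,"dy": 0,"dz": 0.01,"ax": 0,"ay": 0,"az": 0,"fingers": -1},
    {"dx": 0,"dy": 0,"dz": 0,"ax": 0,"ay": 0,"az": 0,"fingers": -1},
    {"dx": 0,"dy": 0,"dz": 0,"ax": 0,"ay": 0,"az": 0,"fingers": -1}
  ]
}}

```text
time_s: 19.5
eef_pos: [0.4442, -0.2659, 0.0737]
tool_rot: [[-0.0, 1.0, 0.001], [1.0, 0.0, -0.001], [-0.001, 0.001, -1.0]]
contact_force: [-0.0, -0.1, 1.6]
opening: 0.0584
grip_force: 64.6
```

Emit:
{"name": "servo_tool", "arguments": {
  "motion": [
    {"dx": 0,"dy": 0,"dz": 0,"ax": 0,"ay": 0,"az": 0,"fingers": 1},
    {"dx": 0,"dy": 0,"dz": 0,"ax": 0,"ay": 0,"az": 0,"fingers": 1},
    {"dx": 0,"dy": 0,"dz": 0,"ax": 0,"ay": 0,"az": 0,"fingers": 1},
    {"dx": 0,"dy": 0,"dz": 0,"ax": 0,"ay": 0,"az": 0,"fingers": 1},
    {"dx": 0,"dy": 0,"dz": 0,"ax": 0,"ay": 0,"az": 0,"fingers": 1},
    {"dx": 0,"dy": 0,"dz": -0.1,"ax": 0,"ay": 0,"az": 0,"fingers": 1},
    {"dx": 0,"dy": 0,"dz": -0.3,"ax": 0,"ay": 0,"az": 0,"fingers": 1},
    {"dx": 0,"dy": 0,"dz": -0.3,"ax": 0,"ay": 0,"az": 0,"fingers": 1},
    {"dx": 0.1,"dy": 0,"dz": -0.3,"ax": 0,"ay": 0,"az": 0,"fingers": 1},
    {"dx": 0.2,"dy": 0,"dz": 0,"ax": 0,"ay": 0,"az": 0,"fingers": 1},
    {"dx": 0.3,"dy": 0,"dz": 0,"ax": 0,"ay": 0,"az": 0,"fingers": 1},
    {"dx": 0.3,"dy": 0,"dz": 0,"ax": 0,"ay": 0,"az": 0,"fingers": 1}
  ]
}}

```text
time_s: 20.7
eef_pos: [0.4437, -0.1295, 0.2234]
tool_rot: [[0.002, 1.0, 0.001], [1.0, -0.002, -0.0], [-0.0, 0.001, -1.0]]
contact_force: [-0.0, -0.5, -0.8]
opening: 0.0854
grip_force: 0.0
```

Emit:
{"name": "servo_tool", "arguments": {
  "motion": [
    {"dx": 0.3,"dy": 0.06,"dz": 0,"ax": 0,"ay": 0,"az": 0,"fingers": 1},
    {"dx": 0.3,"dy": 0.06,"dz": 0,"ax": 0,"ay": 0,"az": 0,"fingers": 1},
    {"dx": 0.3,"dy": 0.06,"dz": 0,"ax": 0,"ay": 0,"az": 0,"fingers": 1},
    {"dx": 0.3,"dy": 0.06,"dz": 0,"ax": 0,"ay": 0,"az": 0,"fingers": 1},
    {"dx": 0.3,"dy": 0.06,"dz": 0,"ax": 0,"ay": 0,"az": 0,"fingers": 1},
    {"dx": 0.3,"dy": 0.06,"dz": 0,"ax": 0,"ay": 0,"az": 0,"fingers": 1},
    {"dx": 0.3,"dy": 0.06,"dz": 0,"ax": 0,"ay": 0,"az": 0,"fingers": 1},
    {"dx": 0.3,"dy": 0.06,"dz": 0,"ax": 0,"ay": 0,"az": 0,"fingers": 1},
    {"dx": 0.3,"dy": 0.06,"dz": 0,"ax": 0,"ay": 0,"az": 0,"fingers": 1},
    {"dx": 0.2,"dy": 0.06,"dz": 0,"ax": 0,"ay": 0,"az": 0,"fingers": 1},
    {"dx": 0.1,"dy": 0.02,"dz": 0,"ax": 0,"ay": 0,"az": 0,"fingers": 1}
  ]
}}

```text
time_s: 21.8
eef_pos: [0.5367, 0.3222, 0.2225]
tool_rot: [[-0.002, 1.0, -0.0], [1.0, 0.002, 0.0], [0.0, -0.0, -1.0]]
contact_force: [-0.0, -0.6, -0.3]
opening: 0.0854
grip_force: 0.0
```

Emit:
{"name": "servo_tool", "arguments": {
  "motion": [
    {"dx": 0,"dy": 0,"dz": 0,"ax": 0,"ay": 0,"az": 0.5,"fingers": 1},
    {"dx": 0,"dy": 0,"dz": 0,"ax": 0,"ay": 0,"az": 0.95,"fingers": 1},
    {"dx": 0,"dy": 0,"dz": 0,"ax": 0,"ay": 0,"az": 0.95,"fingers": 1},
    {"dx": 0,"dy": 0,"dz": 0,"ax": 0,"ay": 0,"az": 0.95,"fingers": 1},
    {"dx": 0,"dy": 0,"dz": 0,"ax": 0,"ay": 0,"az": 0.95,"fingers": 1},
    {"dx": 0,"dy": 0,"dz": 0,"ax": 0,"ay": 0,"az": 0.95,"fingers": 1},
    {"dx": 0,"dy": 0,"dz": 0,"ax": 0,"ay": 0,"az": 0.95,"fingers": 1},
    {"dx": 0,"dy": 0,"dz": 0,"ax": 0,"ay": 0,"az": 0.95,"fingers": 1},
    {"dx": 0,"dy": 0,"dz": 0,"ax": 0,"ay": 0,"az": 0.95,"fingers": 1},
    {"dx": 0,"dy": 0,"dz": 0,"ax": 0,"ay": 0,"az": 0.95,"fingers": 1},
    {"dx": 0,"dy": 0,"dz": 0,"ax": 0,"ay": 0,"az": 0.95,"fingers": 1},
    {"dx": 0,"dy": 0,"dz": 0,"ax": 0,"ay": 0,"az": 0.47,"fingers": 1}
  ]
}}

```text
time_s: 23.0
eef_pos: [0.5366, 0.3195, 0.2227]
tool_rot: [[1.0, -0.004, -0.0], [-0.004, -1.0, -0.0], [-0.0, 0.0, -1.0]]
contact_force: [-0.0, -0.1, 0.2]
opening: 0.0853
grip_force: 0.0
```

Emit:
{"name": "servo_tool", "arguments": {
  "motion": [
    {"dx": 0,"dy": 0,"dz": 0,"ax": 0,"ay": 0,"az": 0,"fingers": 1},
    {"dx": 0,"dy": 0,"dz": 0,"ax": 0,"ay": 0,"az": 0,"fingers": 1}
  ]
}}

```text
time_s: 23.2
eef_pos: [0.5367, 0.3194, 0.2228]
tool_rot: [[1.0, 0.002, -0.0], [0.002, -1.0, -0.0], [-0.0, 0.0, -1.0]]
contact_force: [0.3, 0.5, 0.3]
opening: 0.0855
grip_force: 0.0
```

```bash
python3 - <<'E'
from workcell import env
from h import *
s=env.state();print(s['time_s'],s['eef_pos'],s['tool_rot'].round(3))
v=take(env,'wrist');np.savez('w4.npz',p=v.p,d=v.d,**v.i);cv2.imwrite('pics/w4.png',v.p[:,:,::-1])
m=v.hs((0,120,80),(8,255,255))|v.hs((172,120,80),(180,255,255))
k,l,st,c=cv2.connectedComponentsWithStats(m)
for j in range(1,k):
    if st[j,4]>200: print(c[j].round(1),v.plane(c[j],.02),cv2.minAreaRect(v.plane(np.argwhere(l==j)[:,::-1].astype(float),.02).astype(np.float32)))
v=take(env,'side');cv2.imwrite('pics/s1.png',v.p[:,:,::-1])
E
```

```text
23.2 [0.53666142 0.31944382 0.22278996] [[ 1.     0.002 -0.   ]
 [ 0.002 -1.    -0.   ]
 [-0.     0.    -1.   ]]
[316.9 174.9] [[0.53699082 0.31972369]] ((0.5366917252540588, 0.32024312019348145), (0.056669726967811584, 0.0554603710770607), 1.3447893857955933)
[ 10.  301.3] [[0.37026878 0.71468729]] ((0.36732301115989685, 0.7122766971588135), (0.030944082885980606, 0.10997463017702103), 73.01189422607422)
```

View pics/s1.png

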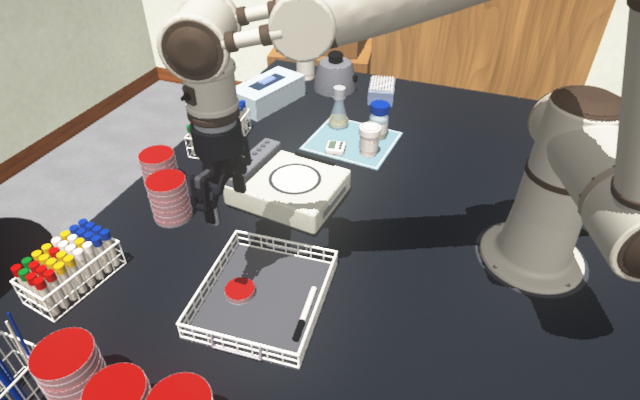

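The side view confirms all three vessels are upright on the mat: flask (340,107), bottle (378,120), pot (370,140). The plate lies alone at (239,290). The TCP is already within 0.5 mm of being over it, so I'll descend.

Emit:
{"name": "servo_tool", "arguments": {
  "motion": [
    {"dx": 0,"dy": 0,"dz": 0.15,"ax": 0,"ay": 0,"az": 0,"fingers": 1},
    {"dx": 0,"dy": 0,"dz": 0.3,"ax": 0,"ay": 0,"az": 0,"fingers": 1},
    {"dx": 0,"dy": 0,"dz": 0.3,"ax": 0,"ay": 0,"az": 0,"fingers": 1},
    {"dx": 0,"dy": 0,"dz": 0.25,"ax": 0,"ay": 0,"az": 0,"fingers": 1},
    {"dx": 0,"dy": 0,"dz": 0.15,"ax": 0,"ay": 0,"az": 0,"fingers": 1},
    {"dx": 0,"dy": 0,"dz": 0.1,"ax": 0,"ay": 0,"az": 0,"fingers": 1},
    {"dx": 0,"dy": 0,"dz": 0.08,"ax": 0,"ay": 0,"az": 0,"fingers": 1},
    {"dx": 0,"dy": 0,"dz": 0.04,"ax": 0,"ay": 0,"az": 0,"fingers": 1},
    {"dx": 0,"dy": 0,"dz": 0,"ax": 0,"ay": 0,"az": 0,"fingers": 1},
    {"dx": 0,"dy": 0,"dz": 0,"ax": 0,"ay": 0,"az": 0,"fingers": 1}
  ]
}}

```text
time_s: 24.3
eef_pos: [0.5376, 0.3198, 0.0187]
tool_rot: [[1.0, 0.0, 0.002], [0.0, -1.0, 0.001], [0.002, -0.001, -1.0]]
contact_force: [0.0, -0.0, 0.4]
opening: 0.0855
grip_force: 0.0
```

Emit:
{"name": "servo_tool", "arguments": {
  "motion": [
    {"dx": 0,"dy": 0,"dz": 0,"ax": 0,"ay": 0,"az": 0,"fingers": -1},
    {"dx": 0,"dy": 0,"dz": 0,"ax": 0,"ay": 0,"az": 0,"fingers": -1},
    {"dx": 0,"dy": 0,"dz": 0,"ax": 0,"ay": 0,"az": 0,"fingers": -1},
    {"dx": 0,"dy": 0,"dz": 0,"ax": 0,"ay": 0,"az": 0,"fingers": -1},
    {"dx": 0,"dy": 0,"dz": 0,"ax": 0,"ay": 0,"az": 0,"fingers": -1}
  ]
}}

```text
time_s: 24.8
eef_pos: [0.538, 0.32, 0.0191]
tool_rot: [[1.0, 0.0, 0.003], [0.0, -1.0, 0.001], [0.003, -0.001, -1.0]]
contact_force: [-0.9, -0.5, 6.0]
opening: 0.0572
grip_force: 64.1
```

Emit:
{"name": "servo_tool", "arguments": {
  "motion": [
    {"dx": 0,"dy": 0,"dz": -0.05,"ax": 0,"ay": 0,"az": 0,"fingers": -1},
    {"dx": 0,"dy": 0,"dz": -0.15,"ax": 0,"ay": 0,"az": 0,"fingers": -1},
    {"dx": 0,"dy": 0,"dz": -0.25,"ax": 0,"ay": 0,"az": 0,"fingers": -1},
    {"dx": 0,"dy": 0,"dz": -0.25,"ax": 0,"ay": 0,"az": 0,"fingers": -1},
    {"dx": 0,"dy": 0,"dz": -0.2,"ax": 0,"ay": 0,"az": 0,"fingers": -1},
    {"dx": 0,"dy": 0,"dz": -0.1,"ax": 0,"ay": 0,"az": 0,"fingers": -1},
    {"dx": 0,"dy": 0,"dz": 0,"ax": 0,"ay": 0,"az": 0,"fingers": -1}
  ]
}}

```text
time_s: 25.5
eef_pos: [0.5381, 0.32, 0.1701]
tool_rot: [[1.0, 0.0, 0.005], [0.0, -1.0, 0.002], [0.005, -0.002, -1.0]]
contact_force: [0.5, 0.1, 0.3]
opening: 0.0571
grip_force: 63.9
```

```bash
python3 - <<'E'
from workcell import env
from h import *
s=env.state();print(s['time_s'],s['eef_pos'],s['contact_force'],s['opening'])
v=take(env,'wrist');cv2.imwrite('pics/w5.png',v.p[:,:,::-1])
E
```

```text
25.5 [0.53811692 0.31996779 0.17013896] [0.45412309 0.13733055 0.25610172] 0.05709198434225659
```

View pics/w5.png

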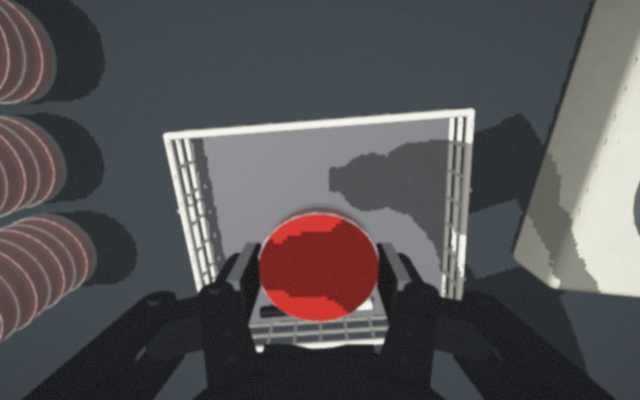

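The plate is held level between the pads at (320,266). Next I'll carry it to the disc.

Emit:
{"name": "servo_tool", "arguments": {
  "motion": [
    {"dx": 0.01,"dy": 0.1,"dz": 0,"ax": 0,"ay": 0,"az": 0,"fingers": -1},
    {"dx": 0.01,"dy": 0.2,"dz": 0,"ax": 0,"ay": 0,"az": 0,"fingers": -1},
    {"dx": 0.01,"dy": 0.25,"dz": 0,"ax": 0,"ay": 0,"az": 0,"fingers": -1},
    {"dx": 0.01,"dy": 0.25,"dz": 0,"ax": 0,"ay": 0,"az": 0,"fingers": -1},
    {"dx": 0.01,"dy": 0.25,"dz": 0,"ax": 0,"ay": 0,"az": 0,"fingers": -1},
    {"dx": 0.01,"dy": 0.25,"dz": 0,"ax": 0,"ay": 0,"az": 0,"fingers": -1},
    {"dx": 0.01,"dy": 0.25,"dz": 0,"ax": 0,"ay": 0,"az": 0,"fingers": -1},
    {"dx": 0.01,"dy": 0.25,"dz": 0,"ax": 0,"ay": 0,"az": 0,"fingers": -1},
    {"dx": 0.01,"dy": 0.2,"dz": 0,"ax": 0,"ay": 0,"az": 0,"fingers": -1},
    {"dx": 0,"dy": 0.1,"dz": 0.1,"ax": 0,"ay": 0,"az": 0,"fingers": -1},
    {"dx": 0,"dy": 0,"dz": 0.15,"ax": 0,"ay": 0,"az": 0,"fingers": -1},
    {"dx": 0,"dy": 0,"dz": 0.15,"ax": 0,"ay": 0,"az": 0,"fingers": -1}
  ]
}}

```text
time_s: 26.75
eef_pos: [0.5487, 0.0041, 0.1043]
tool_rot: [[1.0, -0.001, -0.003], [-0.001, -1.0, 0.001], [-0.003, -0.001, -1.0]]
contact_force: [-0.5, 0.6, -1.5]
opening: 0.0575
grip_force: 63.9
```

Emit:
{"name": "servo_tool", "arguments": {
  "motion": [
    {"dx": 0,"dy": 0,"dz": 0.06,"ax": 0,"ay": 0,"az": 0,"fingers": -1},
    {"dx": 0,"dy": 0,"dz": 0,"ax": 0,"ay": 0,"az": 0,"fingers": -1},
    {"dx": 0,"dy": 0,"dz": 0,"ax": 0,"ay": 0,"az": 0,"fingers": -1}
  ]
}}

```text
time_s: 27.05
eef_pos: [0.5502, 0.0047, 0.0983]
tool_rot: [[1.0, 0.001, -0.0], [0.001, -1.0, 0.0], [-0.0, -0.0, -1.0]]
contact_force: [0.7, -0.2, 0.5]
opening: 0.0575
grip_force: 63.9
```

```bash
python3 - <<'E'
from workcell import env
from h import *
s=env.state();print(s['time_s'],s['eef_pos'],s['contact_force'],s['opening'])
for n in('wrist','side'):
    v=take(env,n);cv2.imwrite(f'pics/{n}6.png',v.p[:,:,::-1])
    g=cv2.cvtColor(v.p,cv2.COLOR_RGB2GRAY)
    m=v.hs((0,120,60),(8,255,255))|v.hs((172,120,60),(180,255,255))
    k,l,st,c=cv2.connectedComponentsWithStats(m)
    for j in range(1,k):
        W=v.plane(np.argwhere(l==j)[:,::-1].astype(float),.099).astype(np.float32)
        if st[j,4]>150 and .45<W[:,0].mean()<.65 and abs(W[:,1].mean())<.1: print(n,c[j].round(),W.mean(0),cv2.minAreaRect(W))
E
```

```text
27.05 [0.55024967 0.0047313  0.09832969] [ 0.66773418 -0.1685291   0.49990002] 0.0574989200687024
wrist [318. 267.] [0.55000144 0.00384889] ((0.5487104654312134, 0.0037978850305080414), (0.056853581219911575, 0.057548802345991135), 63.14931869506836)
```

View pics/wrist6.png

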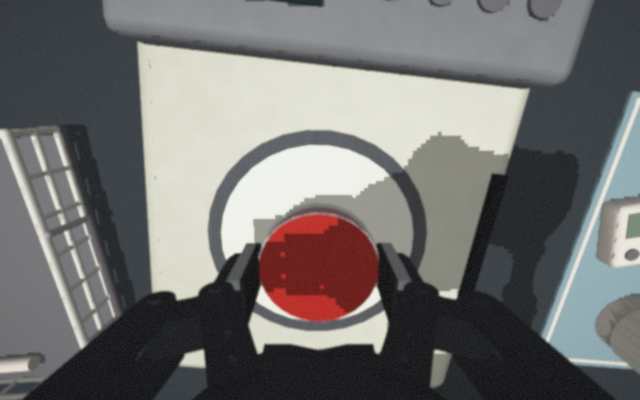

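The plate at (318,267) is over the disc, whose rim is centred at about (318,229), and the measured offset is about 1–2 mm. I'll lower it.

Emit:
{"name": "servo_tool", "arguments": {
  "motion": [
    {"dx": 0,"dy": 0,"dz": 0.05,"ax": 0,"ay": 0,"az": 0,"fingers": -1},
    {"dx": 0.01,"dy": 0,"dz": 0.03,"ax": 0,"ay": 0,"az": 0,"fingers": -1},
    {"dx": 0,"dy": 0,"dz": 0.015,"ax": 0,"ay": 0,"az": 0,"fingers": -1},
    {"dx": 0,"dy": 0,"dz": 0,"ax": 0,"ay": 0,"az": 0,"fingers": -1},
    {"dx": 0,"dy": 0,"dz": 0,"ax": 0,"ay": 0,"az": 0,"fingers": -1}
  ]
}}

```text
time_s: 27.65
eef_pos: [0.5518, 0.0045, 0.0842]
tool_rot: [[1.0, 0.0, -0.0], [0.0, -1.0, -0.0], [-0.0, 0.0, -1.0]]
contact_force: [0.9, -0.2, 0.2]
opening: 0.0574
grip_force: 63.9
```

Emit:
{"name": "servo_tool", "arguments": {
  "motion": [
    {"dx": 0,"dy": 0,"dz": 0.01,"ax": 0,"ay": 0,"az": 0,"fingers": -1},
    {"dx": 0,"dy": 0,"dz": 0,"ax": 0,"ay": 0,"az": 0,"fingers": -1},
    {"dx": 0,"dy": 0,"dz": 0,"ax": 0,"ay": 0,"az": 0,"fingers": 1},
    {"dx": 0,"dy": 0,"dz": 0,"ax": 0,"ay": 0,"az": 0,"fingers": 1},
    {"dx": 0,"dy": 0,"dz": 0,"ax": 0,"ay": 0,"az": 0,"fingers": 1},
    {"dx": 0,"dy": 0,"dz": 0,"ax": 0,"ay": 0,"az": 0,"fingers": 1},
    {"dx": 0,"dy": 0,"dz": 0,"ax": 0,"ay": 0,"az": 0,"fingers": 1},
    {"dx": 0,"dy": 0,"dz": -0.1,"ax": 0,"ay": 0,"az": 0,"fingers": 1},
    {"dx": 0,"dy": 0,"dz": -0.3,"ax": 0,"ay": 0,"az": 0,"fingers": 1},
    {"dx": 0,"dy": 0,"dz": -0.3,"ax": 0,"ay": 0,"az": 0,"fingers": 1},
    {"dx": 0,"dy": 0,"dz": -0.3,"ax": 0,"ay": 0,"az": 0,"fingers": 1},
    {"dx": 0,"dy": 0,"dz": 0,"ax": 0,"ay": 0,"az": 0,"fingers": 1}
  ]
}}

```text
time_s: 28.85
eef_pos: [0.5561, 0.0037, 0.2422]
tool_rot: [[1.0, 0.0, 0.015], [0.001, -1.0, -0.003], [0.015, 0.003, -1.0]]
contact_force: [0.9, -1.3, 0.3]
opening: 0.0851
grip_force: 0.0
```

```bash
python3 - <<'E'
from workcell import env
from h import *
s=env.state();print(s['time_s'],s['eef_pos'])
v=take(env,'wrist');cv2.imwrite('pics/w7.png',v.p[:,:,::-1])
m=v.hs((0,120,60),(8,255,255))|v.hs((172,120,60),(180,255,255))
k,l,st,c=cv2.connectedComponentsWithStats(m)
for j in range(1,k):
    if st[j,4]>500: print('plate',c[j].round(),cv2.minAreaRect(v.plane(np.argwhere(l==j)[:,::-1].astype(float),.084).astype(np.float32)))
g=cv2.cvtColor(v.p,cv2.COLOR_RGB2GRAY)
for T in(80,100,120,200,225):
    cs,_=cv2.findContours((g>T).astype(np.uint8),cv2.RETR_CCOMP,cv2.CHAIN_APPROX_NONE)
    for c in cs:
        W=v.plane(c[:,0].astype(float),.07);o,r=circ(W)
        if len(c)>60 and .045<r<.065: print('disc',T,o.round(4),r.round(4),np.std(np.linalg.norm(W-o,axis=1)).round(4))
E
```

```text
28.85 [0.5560552  0.00368303 0.24215839]
plate [317. 192.] ((0.5507954955101013, 0.0032655000686645508), (0.05574459210038185, 0.05584486201405525), 44.884952545166016)
disc 120 [0.5507 0.0047] 0.056 0.0005
disc 120 [ 0.5223 -0.201 ] 0.0519 0.0194
disc 120 [0.551 0.004] 0.062 0.0006
disc 200 [0.5509 0.0051] 0.0475 0.0106
disc 225 [0.4956 0.005 ] 0.0646 0.0225
disc 225 [0.551  0.0049] 0.0471 0.01
```

View pics/w7.png

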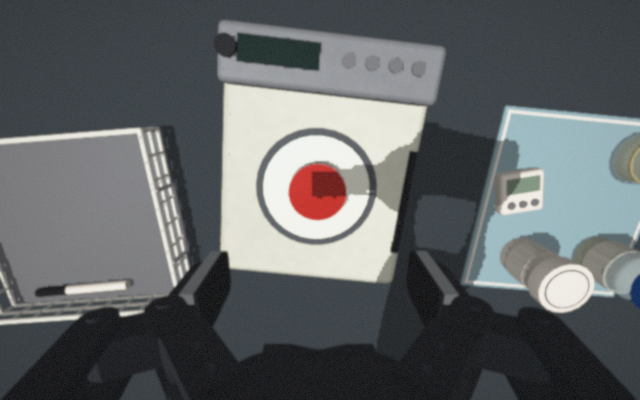

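The plate at (317,192) sits on the disc about 2 mm from its centre. The timer at (520,192) and the marker are unmoved. I'll rotate back, then return the pot first.

Emit:
{"name": "servo_tool", "arguments": {
  "motion": [
    {"dx": 0,"dy": 0,"dz": 0,"ax": 0,"ay": 0,"az": -0.5,"fingers": 1},
    {"dx": 0,"dy": 0,"dz": 0,"ax": 0,"ay": 0,"az": -0.95,"fingers": 1},
    {"dx": 0,"dy": 0,"dz": 0,"ax": 0,"ay": 0,"az": -0.95,"fingers": 1},
    {"dx": 0,"dy": 0,"dz": 0,"ax": 0,"ay": 0,"az": -0.95,"fingers": 1},
    {"dx": 0,"dy": 0,"dz": 0,"ax": 0,"ay": 0,"az": -0.95,"fingers": 1},
    {"dx": 0,"dy": 0,"dz": 0,"ax": 0,"ay": 0,"az": -0.95,"fingers": 1},
    {"dx": 0,"dy": 0,"dz": 0,"ax": 0,"ay": 0,"az": -0.95,"fingers": 1},
    {"dx": 0,"dy": 0,"dz": 0,"ax": 0,"ay": 0,"az": -0.95,"fingers": 1},
    {"dx": 0,"dy": 0,"dz": 0,"ax": 0,"ay": 0,"az": -0.95,"fingers": 1},
    {"dx": 0,"dy": 0,"dz": 0,"ax": 0,"ay": 0,"az": -0.95,"fingers": 1},
    {"dx": 0,"dy": 0,"dz": 0,"ax": 0,"ay": 0,"az": -0.95,"fingers": 1},
    {"dx": 0,"dy": 0,"dz": 0,"ax": 0,"ay": 0,"az": -0.47,"fingers": 1}
  ]
}}

```text
time_s: 30.1
eef_pos: [0.5511, 0.0046, 0.2318]
tool_rot: [[-0.004, 1.0, -0.002], [1.0, 0.004, 0.0], [0.0, -0.002, -1.0]]
contact_force: [0.4, -0.5, 0.1]
opening: 0.0858
grip_force: 0.0
```

Emit:
{"name": "servo_tool", "arguments": {
  "motion": [
    {"dx": -0.15,"dy": -0.08,"dz": 0,"ax": 0,"ay": 0,"az": 0,"fingers": 1},
    {"dx": -0.3,"dy": -0.15,"dz": 0,"ax": 0,"ay": 0,"az": 0,"fingers": 1},
    {"dx": -0.3,"dy": -0.15,"dz": 0,"ax": 0,"ay": 0,"az": 0,"fingers": 1},
    {"dx": -0.3,"dy": -0.15,"dz": 0,"ax": 0,"ay": 0,"az": 0,"fingers": 1},
    {"dx": -0.3,"dy": -0.12,"dz": 0,"ax": 0,"ay": 0,"az": 0,"fingers": 1},
    {"dx": -0.25,"dy": -0.06,"dz": 0,"ax": 0,"ay": 0,"az": 0,"fingers": 1},
    {"dx": -0.2,"dy": 0,"dz": 0,"ax": 0,"ay": 0,"az": 0,"fingers": 1},
    {"dx": 0,"dy": 0,"dz": 0,"ax": 0,"ay": 0,"az": 0,"fingers": 1},
    {"dx": 0,"dy": 0,"dz": 0,"ax": 0,"ay": 0,"az": 0,"fingers": 1}
  ]
}}

```text
time_s: 31.0
eef_pos: [0.4452, -0.2644, 0.2319]
tool_rot: [[0.001, 1.0, -0.001], [1.0, -0.001, 0.002], [0.002, -0.001, -1.0]]
contact_force: [-0.2, 0.5, -0.3]
opening: 0.0856
grip_force: 0.0
```

Emit:
{"name": "servo_tool", "arguments": {
  "motion": [
    {"dx": -0.01,"dy": -0.006,"dz": 0.2,"ax": 0,"ay": 0,"az": 0,"fingers": 1},
    {"dx": 0,"dy": 0,"dz": 0.3,"ax": 0,"ay": 0,"az": 0,"fingers": 1},
    {"dx": 0,"dy": 0,"dz": 0.25,"ax": 0,"ay": 0,"az": 0,"fingers": 1},
    {"dx": 0,"dy": 0,"dz": 0.15,"ax": 0,"ay": 0,"az": 0,"fingers": 1},
    {"dx": 0,"dy": 0,"dz": 0.1,"ax": 0,"ay": 0,"az": 0,"fingers": 1},
    {"dx": 0,"dy": 0,"dz": 0.05,"ax": 0,"ay": 0,"az": 0,"fingers": 1},
    {"dx": 0,"dy": 0,"dz": 0,"ax": 0,"ay": 0,"az": 0,"fingers": 1},
    {"dx": 0,"dy": 0,"dz": 0,"ax": 0,"ay": 0,"az": 0,"fingers": -1},
    {"dx": 0,"dy": 0,"dz": 0,"ax": 0,"ay": 0,"az": 0,"fingers": -1},
    {"dx": 0,"dy": 0,"dz": 0,"ax": 0,"ay": 0,"az": 0,"fingers": -1},
    {"dx": 0,"dy": 0,"dz": 0,"ax": 0,"ay": 0,"az": 0,"fingers": -1},
    {"dx": 0,"dy": 0,"dz": 0,"ax": 0,"ay": 0,"az": 0,"fingers": -1}
  ]
}}

```text
time_s: 32.2
eef_pos: [0.4457, -0.267, 0.077]
tool_rot: [[0.0, 1.0, 0.002], [1.0, -0.0, -0.002], [-0.002, 0.002, -1.0]]
contact_force: [-1.9, 0.7, 6.2]
opening: 0.0579
grip_force: 63.8
```

Emit:
{"name": "servo_tool", "arguments": {
  "motion": [
    {"dx": 0,"dy": 0,"dz": -0.1,"ax": 0,"ay": 0,"az": 0,"fingers": -1},
    {"dx": 0,"dy": 0,"dz": -0.25,"ax": 0,"ay": 0,"az": 0,"fingers": -1},
    {"dx": 0,"dy": 0,"dz": -0.3,"ax": 0,"ay": 0,"az": 0,"fingers": -1},
    {"dx": 0.1,"dy": 0,"dz": -0.25,"ax": 0,"ay": 0,"az": 0,"fingers": -1},
    {"dx": 0.2,"dy": 0.03,"dz": -0.1,"ax": 0,"ay": 0,"az": 0,"fingers": -1},
    {"dx": 0.28,"dy": 0.05,"dz": 0,"ax": 0,"ay": 0,"az": 0,"fingers": -1},
    {"dx": 0.28,"dy": 0.05,"dz": 0,"ax": 0,"ay": 0,"az": 0,"fingers": -1},
    {"dx": 0.28,"dy": 0.05,"dz": 0,"ax": 0,"ay": 0,"az": 0,"fingers": -1},
    {"dx": 0.28,"dy": 0.05,"dz": 0,"ax": 0,"ay": 0,"az": 0,"fingers": -1},
    {"dx": 0.28,"dy": 0.05,"dz": 0,"ax": 0,"ay": 0,"az": 0,"fingers": -1},
    {"dx": 0.28,"dy": 0.05,"dz": 0,"ax": 0,"ay": 0,"az": 0,"fingers": -1},
    {"dx": 0.28,"dy": 0.05,"dz": 0,"ax": 0,"ay": 0,"az": 0,"fingers": -1}
  ]
}}

```text
time_s: 33.4
eef_pos: [0.502, 0.0746, 0.2258]
tool_rot: [[0.0, 1.0, 0.001], [1.0, -0.0, -0.0], [-0.0, 0.001, -1.0]]
contact_force: [1.4, -0.5, -1.5]
opening: 0.0579
grip_force: 64.4
```

Emit:
{"name": "servo_tool", "arguments": {
  "motion": [
    {"dx": 0.3,"dy": 0.05,"dz": 0,"ax": 0,"ay": 0,"az": 0,"fingers": -1},
    {"dx": 0.3,"dy": 0.05,"dz": 0,"ax": 0,"ay": 0,"az": 0,"fingers": -1},
    {"dx": 0.3,"dy": 0.04,"dz": 0,"ax": 0,"ay": 0,"az": 0,"fingers": -1},
    {"dx": 0.3,"dy": 0,"dz": 0,"ax": 0,"ay": 0,"az": 0,"fingers": -1},
    {"dx": 0.3,"dy": 0,"dz": 0,"ax": 0,"ay": 0,"az": 0,"fingers": -1},
    {"dx": 0.3,"dy": 0,"dz": 0,"ax": 0,"ay": 0,"az": 0,"fingers": -1},
    {"dx": 0.22,"dy": 0,"dz": 0,"ax": 0,"ay": 0,"az": 0,"fingers": -1},
    {"dx": 0.12,"dy": 0,"dz": 0.1,"ax": 0,"ay": 0,"az": 0,"fingers": -1},
    {"dx": 0,"dy": 0,"dz": 0.25,"ax": 0,"ay": 0,"az": 0,"fingers": -1},
    {"dx": 0,"dy": 0,"dz": 0.25,"ax": 0,"ay": 0,"az": 0,"fingers": -1},
    {"dx": 0,"dy": 0,"dz": 0.15,"ax": 0,"ay": 0,"az": 0,"fingers": -1},
    {"dx": 0,"dy": 0,"dz": 0.1,"ax": 0,"ay": 0,"az": 0,"fingers": -1}
  ]
}}

```text
time_s: 34.6
eef_pos: [0.5216, 0.3933, 0.0953]
tool_rot: [[-0.0, 1.0, -0.003], [1.0, 0.0, -0.001], [-0.001, -0.003, -1.0]]
contact_force: [0.4, -0.4, -1.5]
opening: 0.0581
grip_force: 64.4
```

Emit:
{"name": "servo_tool", "arguments": {
  "motion": [
    {"dx": 0,"dy": 0,"dz": 0,"ax": 0,"ay": 0,"az": 0,"fingers": -1},
    {"dx": 0,"dy": 0,"dz": 0,"ax": 0,"ay": 0,"az": 0,"fingers": -1}
  ]
}}

```text
time_s: 34.8
eef_pos: [0.5237, 0.3942, 0.0991]
tool_rot: [[0.0, 1.0, 0.002], [1.0, -0.0, 0.001], [0.001, 0.002, -1.0]]
contact_force: [0.4, 0.2, -0.6]
opening: 0.0582
grip_force: 64.4
```

Emit:
{"name": "servo_tool", "arguments": {
  "motion": [
    {"dx": 0,"dy": 0.003,"dz": 0.07,"ax": 0,"ay": 0,"az": 0,"fingers": -1},
    {"dx": 0,"dy": 0,"dz": 0.04,"ax": 0,"ay": 0,"az": 0,"fingers": -1},
    {"dx": 0,"dy": 0,"dz": 0.015,"ax": 0,"ay": 0,"az": 0,"fingers": -1},
    {"dx": 0,"dy": 0,"dz": 0.005,"ax": 0,"ay": 0,"az": 0,"fingers": -1},
    {"dx": 0,"dy": 0,"dz": 0,"ax": 0,"ay": 0,"az": 0,"fingers": -1},
    {"dx": 0,"dy": 0,"dz": 0,"ax": 0,"ay": 0,"az": 0,"fingers": -1}
  ]
}}

```text
time_s: 35.4
eef_pos: [0.5232, 0.3941, 0.0791]
tool_rot: [[-0.0, 1.0, -0.0], [1.0, 0.0, 0.0], [0.0, -0.0, -1.0]]
contact_force: [-3.6, -1.6, 4.8]
opening: 0.0579
grip_force: 65.0
```

Emit:
{"name": "servo_tool", "arguments": {
  "motion": [
    {"dx": 0,"dy": 0,"dz": 0,"ax": 0,"ay": 0,"az": 0,"fingers": 1},
    {"dx": 0,"dy": 0,"dz": 0,"ax": 0,"ay": 0,"az": 0,"fingers": 1},
    {"dx": 0,"dy": 0,"dz": 0,"ax": 0,"ay": 0,"az": 0,"fingers": 1},
    {"dx": 0,"dy": 0,"dz": 0,"ax": 0,"ay": 0,"az": 0,"fingers": 1},
    {"dx": 0,"dy": 0,"dz": 0,"ax": 0,"ay": 0,"az": 0,"fingers": 1},
    {"dx": 0,"dy": 0,"dz": -0.1,"ax": 0,"ay": 0,"az": 0,"fingers": 1},
    {"dx": 0,"dy": 0,"dz": -0.3,"ax": 0,"ay": 0,"az": 0,"fingers": 1},
    {"dx": 0,"dy": 0,"dz": -0.3,"ax": 0,"ay": 0,"az": 0,"fingers": 1},
    {"dx": -0.1,"dy": 0,"dz": -0.3,"ax": 0,"ay": 0,"az": 0,"fingers": 1},
    {"dx": -0.2,"dy": 0,"dz": 0,"ax": 0,"ay": 0,"az": 0,"fingers": 1},
    {"dx": -0.3,"dy": 0,"dz": 0,"ax": 0,"ay": 0,"az": 0,"fingers": 1},
    {"dx": -0.3,"dy": 0,"dz": 0,"ax": 0,"ay": 0,"az": 0,"fingers": 1}
  ]
}}

```text
time_s: 36.6
eef_pos: [0.5234, 0.2579, 0.2301]
tool_rot: [[-0.001, 1.0, 0.003], [1.0, 0.001, 0.001], [0.001, 0.003, -1.0]]
contact_force: [-0.1, -0.5, -0.7]
opening: 0.0852
grip_force: 0.0
```

Emit:
{"name": "servo_tool", "arguments": {
  "motion": [
    {"dx": -0.3,"dy": -0.05,"dz": 0,"ax": 0,"ay": 0,"az": 0,"fingers": 1},
    {"dx": -0.3,"dy": -0.05,"dz": 0,"ax": 0,"ay": 0,"az": 0,"fingers": 1},
    {"dx": -0.3,"dy": -0.05,"dz": 0,"ax": 0,"ay": 0,"az": 0,"fingers": 1},
    {"dx": -0.3,"dy": -0.05,"dz": 0,"ax": 0,"ay": 0,"az": 0,"fingers": 1},
    {"dx": -0.3,"dy": -0.05,"dz": 0,"ax": 0,"ay": 0,"az": 0,"fingers": 1},
    {"dx": -0.3,"dy": -0.05,"dz": 0,"ax": 0,"ay": 0,"az": 0,"fingers": 1},
    {"dx": -0.3,"dy": -0.05,"dz": 0,"ax": 0,"ay": 0,"az": 0,"fingers": 1},
    {"dx": -0.3,"dy": -0.05,"dz": 0,"ax": 0,"ay": 0,"az": 0,"fingers": 1},
    {"dx": -0.3,"dy": -0.05,"dz": 0,"ax": 0,"ay": 0,"az": 0,"fingers": 1},
    {"dx": -0.3,"dy": -0.05,"dz": 0,"ax": 0,"ay": 0,"az": 0,"fingers": 1},
    {"dx": -0.3,"dy": -0.025,"dz": 0,"ax": 0,"ay": 0,"az": 0,"fingers": 1},
    {"dx": -0.3,"dy": 0,"dz": 0,"ax": 0,"ay": 0,"az": 0,"fingers": 1}
  ]
}}

```text
time_s: 37.8
eef_pos: [0.4441, -0.2833, 0.2298]
tool_rot: [[0.001, 1.0, 0.002], [1.0, -0.001, -0.001], [-0.001, 0.002, -1.0]]
contact_force: [0.5, -0.2, 0.1]
opening: 0.085
grip_force: 0.0
```

Emit:
{"name": "servo_tool", "arguments": {
  "motion": [
    {"dx": -0.3,"dy": 0,"dz": 0,"ax": 0,"ay": 0,"az": 0,"fingers": 1},
    {"dx": -0.2,"dy": 0,"dz": 0,"ax": 0,"ay": 0,"az": 0,"fingers": 1},
    {"dx": -0.07,"dy": 0,"dz": 0,"ax": 0,"ay": 0,"az": 0,"fingers": 1},
    {"dx": 0,"dy": 0,"dz": 0,"ax": 0,"ay": 0,"az": 0,"fingers": 1},
    {"dx": 0,"dy": 0,"dz": 0,"ax": 0,"ay": 0,"az": 0,"fingers": 1}
  ]
}}

```text
time_s: 38.3
eef_pos: [0.4448, -0.3656, 0.2286]
tool_rot: [[-0.001, 1.0, 0.0], [1.0, 0.001, 0.0], [0.0, 0.0, -1.0]]
contact_force: [-0.2, -0.5, -0.5]
opening: 0.0852
grip_force: 0.0
```

Aligned over the bottle. Descending to z≈0.093 and gripping.

Emit:
{"name": "servo_tool", "arguments": {
  "motion": [
    {"dx": -0.005,"dy": 0,"dz": 0.2,"ax": 0,"ay": 0,"az": 0,"fingers": 1},
    {"dx": 0,"dy": 0,"dz": 0.25,"ax": 0,"ay": 0,"az": 0,"fingers": 1},
    {"dx": 0,"dy": 0,"dz": 0.25,"ax": 0,"ay": 0,"az": 0,"fingers": 1},
    {"dx": 0,"dy": 0,"dz": 0.15,"ax": 0,"ay": 0,"az": 0,"fingers": 1},
    {"dx": 0,"dy": 0,"dz": 0.06,"ax": 0,"ay": 0,"az": 0,"fingers": 1},
    {"dx": 0,"dy": 0,"dz": 0,"ax": 0,"ay": 0,"az": 0,"fingers": 1},
    {"dx": 0,"dy": 0,"dz": 0,"ax": 0,"ay": 0,"az": 0,"fingers": 1},
    {"dx": 0,"dy": 0,"dz": 0,"ax": 0,"ay": 0,"az": 0,"fingers": -1},
    {"dx": 0,"dy": 0,"dz": 0,"ax": 0,"ay": 0,"az": 0,"fingers": -1},
    {"dx": 0,"dy": 0,"dz": 0,"ax": 0,"ay": 0,"az": 0,"fingers": -1},
    {"dx": 0,"dy": 0,"dz": 0,"ax": 0,"ay": 0,"az": 0,"fingers": -1},
    {"dx": 0,"dy": 0,"dz": 0,"ax": 0,"ay": 0,"az": 0,"fingers": -1}
  ]
}}

```text
time_s: 39.5
eef_pos: [0.445, -0.3684, 0.0935]
tool_rot: [[0.0, 1.0, 0.001], [1.0, -0.0, -0.002], [-0.002, 0.001, -1.0]]
contact_force: [-1.3, 0.3, 6.6]
opening: 0.0527
grip_force: 62.1
```

Emit:
{"name": "servo_tool", "arguments": {
  "motion": [
    {"dx": 0,"dy": 0,"dz": -0.1,"ax": 0,"ay": 0,"az": 0,"fingers": -1},
    {"dx": 0,"dy": 0,"dz": -0.25,"ax": 0,"ay": 0,"az": 0,"fingers": -1},
    {"dx": 0,"dy": 0,"dz": -0.3,"ax": 0,"ay": 0,"az": 0,"fingers": -1},
    {"dx": 0.1,"dy": 0,"dz": -0.25,"ax": 0,"ay": 0,"az": 0,"fingers": -1},
    {"dx": 0.2,"dy": 0,"dz": -0.1,"ax": 0,"ay": 0,"az": 0,"fingers": -1},
    {"dx": 0.28,"dy": 0,"dz": 0,"ax": 0,"ay": 0,"az": 0,"fingers": -1},
    {"dx": 0.28,"dy": 0,"dz": 0,"ax": 0,"ay": 0,"az": 0,"fingers": -1},
    {"dx": 0.28,"dy": 0,"dz": 0,"ax": 0,"ay": 0,"az": 0,"fingers": -1},
    {"dx": 0.28,"dy": 0,"dz": 0,"ax": 0,"ay": 0,"az": 0,"fingers": -1},
    {"dx": 0.28,"dy": 0.02,"dz": 0,"ax": 0,"ay": 0,"az": 0,"fingers": -1},
    {"dx": 0.28,"dy": 0.02,"dz": 0,"ax": 0,"ay": 0,"az": 0,"fingers": -1},
    {"dx": 0.28,"dy": 0.02,"dz": 0,"ax": 0,"ay": 0,"az": 0,"fingers": -1}
  ]
}}

```text
time_s: 40.7
eef_pos: [0.4532, -0.0267, 0.2424]
tool_rot: [[0.0, 1.0, 0.001], [1.0, -0.0, -0.0], [-0.0, 0.001, -1.0]]
contact_force: [0.4, 0.5, -2.1]
opening: 0.0523
grip_force: 63.6
```

Emit:
{"name": "servo_tool", "arguments": {
  "motion": [
    {"dx": 0.3,"dy": 0,"dz": 0,"ax": 0,"ay": 0,"az": 0,"fingers": -1},
    {"dx": 0.3,"dy": 0,"dz": 0,"ax": 0,"ay": 0,"az": 0,"fingers": -1},
    {"dx": 0.3,"dy": 0,"dz": 0,"ax": 0,"ay": 0,"az": 0,"fingers": -1},
    {"dx": 0.3,"dy": 0,"dz": 0,"ax": 0,"ay": 0,"az": 0,"fingers": -1},
    {"dx": 0.3,"dy": 0,"dz": 0,"ax": 0,"ay": 0,"az": 0,"fingers": -1},
    {"dx": 0.3,"dy": 0,"dz": 0,"ax": 0,"ay": 0,"az": 0,"fingers": -1},
    {"dx": 0.27,"dy": 0,"dz": 0,"ax": 0,"ay": 0,"az": 0,"fingers": -1},
    {"dx": 0.16,"dy": 0,"dz": 0,"ax": 0,"ay": 0,"az": 0,"fingers": -1},
    {"dx": 0,"dy": 0,"dz": 0.1,"ax": 0,"ay": 0,"az": 0,"fingers": -1},
    {"dx": 0,"dy": 0,"dz": 0.25,"ax": 0,"ay": 0,"az": 0,"fingers": -1},
    {"dx": 0,"dy": 0,"dz": 0.25,"ax": 0,"ay": 0,"az": 0,"fingers": -1},
    {"dx": 0,"dy": 0,"dz": 0.15,"ax": 0,"ay": 0,"az": 0,"fingers": -1}
  ]
}}

```text
time_s: 41.9
eef_pos: [0.4514, 0.3045, 0.1258]
tool_rot: [[0.001, 1.0, -0.005], [1.0, -0.001, -0.002], [-0.002, -0.005, -1.0]]
contact_force: [1.0, 0.0, -3.1]
opening: 0.052
grip_force: 63.6
```

Emit:
{"name": "servo_tool", "arguments": {
  "motion": [
    {"dx": 0,"dy": 0,"dz": 0.1,"ax": 0,"ay": 0,"az": 0,"fingers": -1},
    {"dx": 0,"dy": 0,"dz": 0,"ax": 0,"ay": 0,"az": 0,"fingers": -1},
    {"dx": 0,"dy": 0,"dz": 0,"ax": 0,"ay": 0,"az": 0,"fingers": -1}
  ]
}}

```text
time_s: 42.2
eef_pos: [0.4542, 0.306, 0.1152]
tool_rot: [[0.0, 1.0, 0.001], [1.0, -0.0, 0.0], [0.0, 0.001, -1.0]]
contact_force: [1.2, -1.2, -1.7]
opening: 0.0522
grip_force: 63.7
```

Emit:
{"name": "servo_tool", "arguments": {
  "motion": [
    {"dx": -0.008,"dy": 0,"dz": 0.07,"ax": 0,"ay": 0,"az": 0,"fingers": -1},
    {"dx": 0,"dy": 0,"dz": 0.04,"ax": 0,"ay": 0,"az": 0,"fingers": -1},
    {"dx": 0,"dy": 0,"dz": 0.015,"ax": 0,"ay": 0,"az": 0,"fingers": -1},
    {"dx": 0,"dy": 0,"dz": 0.005,"ax": 0,"ay": 0,"az": 0,"fingers": -1},
    {"dx": 0,"dy": 0,"dz": 0,"ax": 0,"ay": 0,"az": 0,"fingers": -1},
    {"dx": 0,"dy": 0,"dz": 0,"ax": 0,"ay": 0,"az": 0,"fingers": -1}
  ]
}}

```text
time_s: 42.8
eef_pos: [0.4534, 0.3051, 0.0955]
tool_rot: [[-0.0, 1.0, -0.0], [1.0, 0.0, 0.0], [0.0, -0.0, -1.0]]
contact_force: [-4.1, -1.7, 6.2]
opening: 0.0522
grip_force: 64.3
```

Emit:
{"name": "servo_tool", "arguments": {
  "motion": [
    {"dx": 0,"dy": 0,"dz": 0,"ax": 0,"ay": 0,"az": 0,"fingers": 1},
    {"dx": 0,"dy": 0,"dz": 0,"ax": 0,"ay": 0,"az": 0,"fingers": 1},
    {"dx": 0,"dy": 0,"dz": 0,"ax": 0,"ay": 0,"az": 0,"fingers": 1},
    {"dx": 0,"dy": 0,"dz": 0,"ax": 0,"ay": 0,"az": 0,"fingers": 1},
    {"dx": 0,"dy": 0,"dz": 0,"ax": 0,"ay": 0,"az": 0,"fingers": 1},
    {"dx": 0,"dy": 0,"dz": -0.1,"ax": 0,"ay": 0,"az": 0,"fingers": 1},
    {"dx": 0,"dy": 0,"dz": -0.3,"ax": 0,"ay": 0,"az": 0,"fingers": 1},
    {"dx": 0,"dy": 0,"dz": -0.3,"ax": 0,"ay": 0,"az": 0,"fingers": 1},
    {"dx": -0.1,"dy": 0,"dz": -0.3,"ax": 0,"ay": 0,"az": 0,"fingers": 1},
    {"dx": -0.2,"dy": 0,"dz": 0,"ax": 0,"ay": 0,"az": 0,"fingers": 1},
    {"dx": -0.3,"dy": 0,"dz": 0,"ax": 0,"ay": 0,"az": 0,"fingers": 1},
    {"dx": -0.3,"dy": 0,"dz": 0,"ax": 0,"ay": 0,"az": 0,"fingers": 1}
  ]
}}

```text
time_s: 44.0
eef_pos: [0.4537, 0.1689, 0.2465]
tool_rot: [[-0.002, 1.0, 0.003], [1.0, 0.002, 0.0], [0.0, 0.003, -1.0]]
contact_force: [0.7, 0.6, 0.1]
opening: 0.086
grip_force: 0.0
```

Emit:
{"name": "servo_tool", "arguments": {
  "motion": [
    {"dx": -0.3,"dy": 0.065,"dz": 0,"ax": 0,"ay": 0,"az": 0,"fingers": 1},
    {"dx": -0.3,"dy": 0.065,"dz": 0,"ax": 0,"ay": 0,"az": 0,"fingers": 1},
    {"dx": -0.3,"dy": 0.065,"dz": 0,"ax": 0,"ay": 0,"az": 0,"fingers": 1},
    {"dx": -0.3,"dy": 0.065,"dz": 0,"ax": 0,"ay": 0,"az": 0,"fingers": 1},
    {"dx": -0.3,"dy": 0.065,"dz": 0,"ax": 0,"ay": 0,"az": 0,"fingers": 1},
    {"dx": -0.3,"dy": 0.065,"dz": 0,"ax": 0,"ay": 0,"az": 0,"fingers": 1},
    {"dx": -0.3,"dy": 0.065,"dz": 0,"ax": 0,"ay": 0,"az": 0,"fingers": 1},
    {"dx": -0.3,"dy": 0.065,"dz": 0,"ax": 0,"ay": 0,"az": 0,"fingers": 1},
    {"dx": -0.3,"dy": 0.065,"dz": 0,"ax": 0,"ay": 0,"az": 0,"fingers": 1},
    {"dx": -0.3,"dy": 0.065,"dz": 0,"ax": 0,"ay": 0,"az": 0,"fingers": 1},
    {"dx": -0.3,"dy": 0.065,"dz": 0,"ax": 0,"ay": 0,"az": 0,"fingers": 1},
    {"dx": -0.25,"dy": 0.065,"dz": 0,"ax": 0,"ay": 0,"az": 0,"fingers": 1}
  ]
}}

```text
time_s: 45.2
eef_pos: [0.5705, -0.3652, 0.246]
tool_rot: [[0.001, 1.0, 0.001], [1.0, -0.001, -0.001], [-0.001, 0.001, -1.0]]
contact_force: [0.5, 0.4, -0.0]
opening: 0.0853
grip_force: 0.0
```

Emit:
{"name": "servo_tool", "arguments": {
  "motion": [
    {"dx": -0.15,"dy": 0.03,"dz": 0,"ax": 0,"ay": 0,"az": 0,"fingers": 1},
    {"dx": 0,"dy": 0,"dz": 0,"ax": 0,"ay": 0,"az": 0,"fingers": 1},
    {"dx": 0,"dy": 0,"dz": 0,"ax": 0,"ay": 0,"az": 0,"fingers": 1}
  ]
}}

```text
time_s: 45.5
eef_pos: [0.575, -0.3852, 0.2454]
tool_rot: [[0.001, 1.0, 0.0], [1.0, -0.001, 0.0], [0.0, 0.0, -1.0]]
contact_force: [-0.0, 0.3, -0.9]
opening: 0.0852
grip_force: 0.0
```

Emit:
{"name": "servo_tool", "arguments": {
  "motion": [
    {"dx": 0,"dy": 0,"dz": 0.2,"ax": 0,"ay": 0,"az": 0,"fingers": 1},
    {"dx": 0,"dy": 0,"dz": 0.25,"ax": 0,"ay": 0,"az": 0,"fingers": 1},
    {"dx": 0,"dy": 0,"dz": 0.25,"ax": 0,"ay": 0,"az": 0,"fingers": 1},
    {"dx": 0,"dy": 0,"dz": 0.15,"ax": 0,"ay": 0,"az": 0,"fingers": 1},
    {"dx": 0,"dy": 0,"dz": 0.06,"ax": 0,"ay": 0,"az": 0,"fingers": 1},
    {"dx": 0,"dy": 0,"dz": 0,"ax": 0,"ay": 0,"az": 0,"fingers": 1},
    {"dx": 0,"dy": 0,"dz": 0,"ax": 0,"ay": 0,"az": 0,"fingers": 1},
    {"dx": 0,"dy": 0,"dz": 0,"ax": 0,"ay": 0,"az": 0,"fingers": -1},
    {"dx": 0,"dy": 0,"dz": 0,"ax": 0,"ay": 0,"az": 0,"fingers": -1},
    {"dx": 0,"dy": 0,"dz": 0,"ax": 0,"ay": 0,"az": 0,"fingers": -1},
    {"dx": 0,"dy": 0,"dz": 0,"ax": 0,"ay": 0,"az": 0,"fingers": -1},
    {"dx": 0,"dy": 0,"dz": 0,"ax": 0,"ay": 0,"az": 0,"fingers": -1}
  ]
}}

```text
time_s: 46.7
eef_pos: [0.575, -0.3856, 0.1092]
tool_rot: [[0.0, 1.0, 0.0], [1.0, -0.0, -0.001], [-0.001, 0.0, -1.0]]
contact_force: [-0.8, 0.7, 4.7]
opening: 0.0349
grip_force: 59.5
```

Emit:
{"name": "servo_tool", "arguments": {
  "motion": [
    {"dx": 0,"dy": 0,"dz": 0,"ax": 0,"ay": 0,"az": 0,"fingers": -1}
  ]
}}

```text
time_s: 46.8
eef_pos: [0.575, -0.3856, 0.1091]
tool_rot: [[0.0, 1.0, 0.0], [1.0, -0.0, -0.001], [-0.001, 0.0, -1.0]]
contact_force: [-2.7, 0.6, 5.9]
opening: 0.0346
grip_force: 59.5
```

Emit:
{"name": "servo_tool", "arguments": {
  "motion": [
    {"dx": 0,"dy": 0,"dz": -0.1,"ax": 0,"ay": 0,"az": 0,"fingers": -1},
    {"dx": 0,"dy": 0,"dz": -0.25,"ax": 0,"ay": 0,"az": 0,"fingers": -1},
    {"dx": 0,"dy": 0,"dz": -0.3,"ax": 0,"ay": 0,"az": 0,"fingers": -1},
    {"dx": 0.1,"dy": 0,"dz": -0.25,"ax": 0,"ay": 0,"az": 0,"fingers": -1},
    {"dx": 0.2,"dy": 0,"dz": -0.1,"ax": 0,"ay": 0,"az": 0,"fingers": -1},
    {"dx": 0.28,"dy": -0.05,"dz": 0,"ax": 0,"ay": 0,"az": 0,"fingers": -1},
    {"dx": 0.28,"dy": -0.05,"dz": 0,"ax": 0,"ay": 0,"az": 0,"fingers": -1},
    {"dx": 0.28,"dy": -0.05,"dz": 0,"ax": 0,"ay": 0,"az": 0,"fingers": -1},
    {"dx": 0.28,"dy": -0.05,"dz": 0,"ax": 0,"ay": 0,"az": 0,"fingers": -1},
    {"dx": 0.28,"dy": -0.055,"dz": 0,"ax": 0,"ay": 0,"az": 0,"fingers": -1},
    {"dx": 0.28,"dy": 0,"dz": 0,"ax": 0,"ay": 0,"az": 0,"fingers": -1},
    {"dx": 0.28,"dy": 0,"dz": 0,"ax": 0,"ay": 0,"az": 0,"fingers": -1}
  ]
}}

```text
time_s: 48.0
eef_pos: [0.5363, -0.0443, 0.2586]
tool_rot: [[0.0, 1.0, 0.001], [1.0, -0.0, 0.0], [0.0, 0.001, -1.0]]
contact_force: [0.2, 0.3, -2.1]
opening: 0.0346
grip_force: 60.2
```

Emit:
{"name": "servo_tool", "arguments": {
  "motion": [
    {"dx": 0.3,"dy": 0,"dz": 0,"ax": 0,"ay": 0,"az": 0,"fingers": -1},
    {"dx": 0.3,"dy": 0,"dz": 0,"ax": 0,"ay": 0,"az": 0,"fingers": -1},
    {"dx": 0.3,"dy": 0,"dz": 0,"ax": 0,"ay": 0,"az": 0,"fingers": -1},
    {"dx": 0.3,"dy": 0,"dz": 0,"ax": 0,"ay": 0,"az": 0,"fingers": -1},
    {"dx": 0.3,"dy": 0,"dz": 0,"ax": 0,"ay": 0,"az": 0,"fingers": -1},
    {"dx": 0.22,"dy": 0,"dz": 0,"ax": 0,"ay": 0,"az": 0,"fingers": -1},
    {"dx": 0.13,"dy": 0,"dz": 0,"ax": 0,"ay": 0,"az": 0,"fingers": -1},
    {"dx": 0,"dy": 0,"dz": 0.1,"ax": 0,"ay": 0,"az": 0,"fingers": -1},
    {"dx": 0,"dy": 0,"dz": 0.25,"ax": 0,"ay": 0,"az": 0,"fingers": -1},
    {"dx": 0,"dy": 0,"dz": 0.25,"ax": 0,"ay": 0,"az": 0,"fingers": -1},
    {"dx": 0,"dy": 0,"dz": 0.15,"ax": 0,"ay": 0,"az": 0,"fingers": -1},
    {"dx": 0,"dy": 0,"dz": 0.1,"ax": 0,"ay": 0,"az": 0,"fingers": -1}
  ]
}}

```text
time_s: 49.2
eef_pos: [0.535, 0.2302, 0.1275]
tool_rot: [[0.001, 1.0, -0.005], [1.0, -0.001, -0.001], [-0.001, -0.005, -1.0]]
contact_force: [0.2, -0.4, -1.7]
opening: 0.0343
grip_force: 60.2
```

Emit:
{"name": "servo_tool", "arguments": {
  "motion": [
    {"dx": 0,"dy": 0,"dz": 0,"ax": 0,"ay": 0,"az": 0,"fingers": -1},
    {"dx": 0,"dy": 0,"dz": 0,"ax": 0,"ay": 0,"az": 0,"fingers": -1}
  ]
}}

```text
time_s: 49.4
eef_pos: [0.5375, 0.2311, 0.1316]
tool_rot: [[0.0, 1.0, 0.001], [1.0, -0.0, 0.0], [0.0, 0.001, -1.0]]
contact_force: [0.6, -1.3, -2.0]
opening: 0.0344
grip_force: 60.2
```

Emit:
{"name": "servo_tool", "arguments": {
  "motion": [
    {"dx": 0,"dy": -0.004,"dz": 0.07,"ax": 0,"ay": 0,"az": 0,"fingers": -1},
    {"dx": 0,"dy": 0,"dz": 0.04,"ax": 0,"ay": 0,"az": 0,"fingers": -1},
    {"dx": 0,"dy": 0,"dz": 0.018,"ax": 0,"ay": 0,"az": 0,"fingers": -1},
    {"dx": 0,"dy": 0,"dz": 0.007,"ax": 0,"ay": 0,"az": 0,"fingers": -1},
    {"dx": 0,"dy": 0,"dz": 0,"ax": 0,"ay": 0,"az": 0,"fingers": -1},
    {"dx": 0,"dy": 0,"dz": 0,"ax": 0,"ay": 0,"az": 0,"fingers": -1}
  ]
}}

```text
time_s: 50.0
eef_pos: [0.5361, 0.2315, 0.1111]
tool_rot: [[-0.0, 1.0, -0.0], [1.0, 0.0, 0.0], [0.0, -0.0, -1.0]]
contact_force: [-3.3, -0.4, 5.4]
opening: 0.0343
grip_force: 61.0
```

Seated. I'll release the flask, lift, and back off towards −y for a check.

Emit:
{"name": "servo_tool", "arguments": {
  "motion": [
    {"dx": 0,"dy": 0,"dz": 0,"ax": 0,"ay": 0,"az": 0,"fingers": 1},
    {"dx": 0,"dy": 0,"dz": 0,"ax": 0,"ay": 0,"az": 0,"fingers": 1},
    {"dx": 0,"dy": 0,"dz": 0,"ax": 0,"ay": 0,"az": 0,"fingers": 1},
    {"dx": 0,"dy": 0,"dz": 0,"ax": 0,"ay": 0,"az": 0,"fingers": 1},
    {"dx": 0,"dy": 0,"dz": 0,"ax": 0,"ay": 0,"az": 0,"fingers": 1},
    {"dx": 0,"dy": 0,"dz": -0.1,"ax": 0,"ay": 0,"az": 0,"fingers": 1},
    {"dx": 0,"dy": 0,"dz": -0.3,"ax": 0,"ay": 0,"az": 0,"fingers": 1},
    {"dx": 0,"dy": 0,"dz": -0.3,"ax": 0,"ay": 0,"az": 0,"fingers": 1},
    {"dx": 0,"dy": -0.08,"dz": -0.3,"ax": 0,"ay": 0,"az": 0,"fingers": 1},
    {"dx": 0,"dy": -0.09,"dz": -0.3,"ax": 0,"ay": 0,"az": 0,"fingers": 1},
    {"dx": -0.08,"dy": 0,"dz": -0.1,"ax": 0,"ay": 0,"az": 0,"fingers": 1},
    {"dx": 0,"dy": 0,"dz": 0,"ax": 0,"ay": 0,"az": 0,"fingers": 1}
  ]
}}

```text
time_s: 51.2
eef_pos: [0.5122, 0.2188, 0.3248]
tool_rot: [[0.001, 1.0, 0.008], [1.0, -0.001, 0.001], [0.001, 0.008, -1.0]]
contact_force: [0.9, -0.0, -0.2]
opening: 0.0856
grip_force: 0.0
```

Emit:
{"name": "servo_tool", "arguments": {
  "motion": [
    {"dx": 0,"dy": 0,"dz": 0,"ax": 0,"ay": 0,"az": 0,"fingers": 1},
    {"dx": 0,"dy": 0,"dz": 0,"ax": 0,"ay": 0,"az": 0,"fingers": 1}
  ]
}}

```text
time_s: 51.4
eef_pos: [0.5099, 0.2192, 0.3178]
tool_rot: [[0.0, 1.0, -0.004], [1.0, -0.0, -0.001], [-0.001, -0.004, -1.0]]
contact_force: [0.6, 0.4, -1.0]
opening: 0.0852
grip_force: 0.0
```

```bash
python3 - <<'E'
from workcell import env
from h import *
s=env.state();print(s['time_s'],s['eef_pos'])
v=take(env,'wrist')
X=v.X
m=(X[...,2]>.125)&(X[...,2]<.14)&(X[...,1]>.18)&(X[...,0]<.6);print('flask',X[m].mean(0))
m=v.hs((105,150,50),(125,255,255));k,l,st,c=cv2.connectedComponentsWithStats(m)
for j in range(1,k):
    if st[j,4]>200: print('blue',v.plane(c[j],.111))
v=take(env,'side');X=v.X;cv2.imwrite('pics/s2.png',v.p[:,:,::-1])
rg=(X[...,1]>.15)&(X[...,1]<.5)&(X[...,0]>.35)&(X[...,0]<.75)
for nm,z in(('flask',.131),('bottle',.111),('pot',.09)):
    k,l,st,c=cv2.connectedComponentsWithStats((rg&(abs(X[...,2]-z)<.004)).astype(np.uint8))
    for j in range(1,k):
        if st[j,4]>150: print(nm,st[j,4],v.plane(c[j],z).round(4))
E
```

```text
51.4 [0.50990906 0.2191981  0.31777667]
flask [0.53501515 0.23067269 0.13055497]
blue [[0.81310018 0.34487927]]
blue [[0.4532086  0.30731768]]
flask 178 [[0.5336 0.2308]]
bottle 521 [[0.4501 0.3092]]
pot 683 [[0.5192 0.3958]]
```

View pics/s2.png

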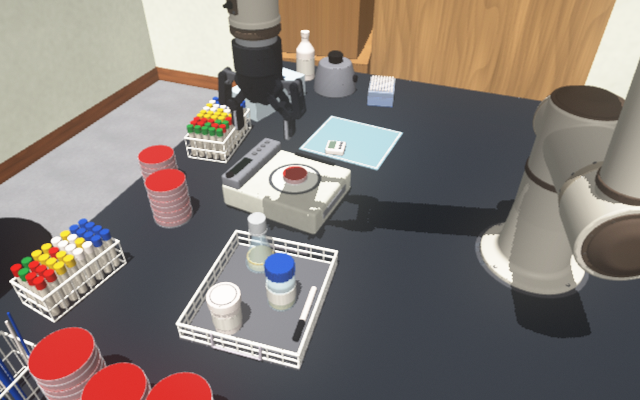

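The side view shows the flask (258,240), bottle (280,280) and pot (225,307) upright in the tray, each within about 2 mm of its start. The plate is on the disc at (295,175), and the marker and timer are unmoved. Handing in.

```bash
python3 -c "
from workcell import env
print(env.finish_job())"
```

```text
the job is handed in; nothing more can be done
None
```

The job is handed in, though the hand-in returned no verdict: the plate lies about 2 mm from the centre of the viewing disc, and the flask, bottle and pot stand upright in the tray within about 2 mm of where they started, with the marker and timer unmoved.

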